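# Swap jar and bottle with two rolls on the bench pads

### The arm

A 6-joint arm with a two-finger parallel gripper is mounted at the origin on the work surface; the furniture and walls round the work are solid. World frame = base frame: x ahead of the robot, y to its left, z up, the work surface at z = 0. Lengths are in m, angles in rad, forces in N, time in s.
With the tool pointing down it reaches from about 0.25 to 0.725 m from the base axis. Payload 4 kg.
Tool frame: the origin (TCP) lies between the finger pads; the fingertips stand 11 mm ahead of it and the grasp point (between the pads) lies 8 mm behind it (bot.tip_extent is the distance from the TCP to the fingertips, in m); z points along the fingers, y is the line along which they close (so a half turn about z gives the same grasp; the last joint's range is limited). The gripper opens to 85 mm and grips with 20 to 120 N. Pads are 22 mm wide; open, the fingers measure 114 mm over their backs; the gripper's body (76 mm by 85 mm) begins 54 mm behind the grasp point. The pads swing forward as they close: fully open they stand 13 mm farther back than shut.
Start: joints at [-1.309, 0.241, 0.005, 1.335, 0, 1.571], TCP at [0.129, -0.483, 0.242] pointing down, gripper open.
Joint ranges: [-2.72, 2.72], [-1.05, 1.87], [-1.09, 1.28], [-1.99, 2.15], [-1.42, 1.44], [-3.14, 3.14]. Speed limits (rad/s): [2.79, 2.79, 3.14, 3.14, 3.14, 3.14].

### API

Orientations are given as a unit quaternion [x, y, z, w].
In Python, from workcell import bot gives the robot as it stands. The module is installed in compiled form; this text tells all that it offers.
- The arm moves only by the tool drive_tool, never from a script. Its argument "rows" is a list of rows, each an object of numbers: "dx", "dy", "dz": the shift along the tool's x, y, z in units of 50 mm (1.0 is 50 mm); "wx", "wy", "wz": the turn, a rotation vector about the tool's x, y, z in units of 5 degrees (1.0 is 5 degrees); "hand": the finger opening in mm, from 0 to 85.4. A call has 1 to 20 rows; each row is the pose to reach, as a shift and turn from the pose commanded when the call began, along the tool's axes at that moment; what a row does not reach only later rows make up. A row lasts 1/10 s, in which the tool goes at most 50 mm and 8.59 degrees, less where a joint would pass 70% of its speed; a pose out of reach is approached as far as the arm can. A call with a gripper value outside its range is refused whole. The fingers move at their own pace and stop on an object; the grip force is fixed at half the most. Time passes only in rows, so rows that repeat a pose let the fingers close. It gives the time, the measured TCP pose, the force, the opening and the grip force at its end, in the units of the state.
- bot.get_obs(): the state, without advancing time (a new reading comes with each control period).
- bot.camera(name): name is "scene" or "top"; returns the picture (400x640x3 uint8, red, green, blue); there is no depth.
- bot.get_calibration(name): a dict with "vfov" (degrees; the focal length in pixels is half the picture's height over the tangent of half this angle, whatever the lens; pixels are square), "cx", "cy" (the principal point, pixels), "origin" and "rotation" of the camera in the world. Camera axes: x right, y up, looking along -z (the intrinsics and any distortion apply to the point x, -y, -z); pixel columns grow to the right and rows downward; lengths in m; the calibration is good to about 2 mm. A picture is of the moment at which its call begins. get_calibration takes no time and is no camera call.
- bot.job_done(): hands the job in; it is judged then, once.
Trained networks look in the newest picture that a camera, given by its name, has taken for a name from the list of things; names that differ only in an ending like _2 or _b are one class to them, and where a whole thing is asked for, a point or a joint stands for the part that bears it (a point fixed in the world has none). Each returns a list of dicts, best first, with "score" (0 to 1); they miss things now and then, are a little off and sometimes report something else, mostly with a low value. They report only what shows in the picture. A call takes as long as a camera call.
- bot.look_for(camera, thing): "extent" ([centre column, centre row, width, height] in pixels, round what is visible of it).
- bot.outline_of(camera, thing): "region" (400x640 bool, what is visible of it) and "extent" ([centre column, centre row, width, height] in pixels, round what is visible of it).
The state is a dict: "clock": time; "joint_pos": joint angles; "joint_vel": joint speeds; "tau": joint torques, N m; "eef_pos": TCP position; "tool_rot": TCP orientation; "ft_force": force on the tool from outside, world axes, zero at the start; "ft_torque": the same for the moment, N m; "grip_width": finger opening in m; "grasp_force": force on a finger pad.
Only numpy, scipy, OpenCV 4.12 (cv2) and the standard library are available. Lean on these libraries where they do the work, as an engineer would, in place of code of your own. Each camera call takes 0.05 s, during which the arm holds its last target. There are 200 camera calls.

### The job

The tall jar and bottle belong on the back pads and the low solder reel and tape roll on the front pads, but they have been put the wrong way round. First clear the solder reel and the tape roll onto the cork mat; then stand the white jar on the blue pad and the amber bottle on the yellow pad; only when both of these are home, lay the solder reel flat on the green pad and the tape roll flat on the red pad. Centre everything on its pad (within about a centimetre), and never tip the jar or the bottle over.

Things in the scene. Friction and masses are not known exactly. Their poses are not given: they have to be found in the camera images.
- white_jar: White plastic jar with a blue screw lid and a paper label, loose, stands upright; round body 58 mm in diameter, straight up to 61 mm, then a short shoulder and the lid, 52 mm wide; 95 mm tall in all. About 0.18 kg. Grasp the straight part, and keep 15 mm between lid and palm. Origin at the centre of its underside, z up. Starts on the green or the red pad.
- amber_bottle: Amber bottle with a paper label and a black cap, loose, stands upright; round body 52 mm in diameter, straight up to 57 mm, then a narrowing shoulder and the cap, 25 mm wide; 100 mm tall in all. About 0.18 kg. Grasp the straight part. Origin at the centre of its underside, z up. Starts on the green or the red pad, whichever the white jar does not stand on.
- solder_reel: Reel of bright solder wire with black flanges and a green label disc on top, loose, lying flat (axis vertical); 56 mm across, 37 mm tall, about 0.2 kg. Solid from flange to flange for the fingers, eight-sided: its flats, 56 mm apart, face along its own x and y, 60 mm at most across any other direction. Origin at the centre of its underside, z up. Starts on the blue or the yellow pad.
- tape_roll: Roll of black tape on a pale card core, loose, lying flat (axis vertical); 57 x 54 mm across, 19 mm tall, about 0.06 kg. Grasp it across its outside. Origin at the centre of its underside (within 1 mm), z up. Starts on the blue or the yellow pad, whichever the reel does not lie on.
- blue_pad: Round flat blue pad, 96 mm in diameter, 4 mm thick, with a thin white circle, in the back row (farther from the robot); fixed. Home of the white jar. Origin at the centre of its underside; its top is 4 mm above that.
- yellow_pad: Same pad in yellow, in the back row; fixed. Home of the amber bottle. Origin at the centre of its underside; its top is 4 mm above that.
- green_pad: Same pad in green, in the front row (nearer the robot); fixed. Home of the solder reel. Origin at the centre of its underside; its top is 4 mm above that.
- red_pad: Same pad in red, in the front row; fixed. Home of the tape roll. Origin at the centre of its underside; its top is 4 mm above that.
- cork_mat: Empty cork-coloured mat, 260 mm along its x (roughly away from the robot) by 110 mm along its y, 2 mm thick, fixed: the free spot, with room for two things, one 65 mm to either side of its middle along its x. Origin at the centre of its underside; top 2 mm above. Two grey strips of the same size beside it carry one back and one front pad each.

How it is judged:
On the way, in this order (a step that is already met when the one before it is completed fails the run):
1. the solder reel and the tape roll both lie on the cork mat (x of solder_reel in the frame of cork_mat between -0.13 and 0.13 m and y of solder_reel in the frame of cork_mat between -0.055 and 0.055 m and z of each of solder_reel, tape_roll in the frame of cork_mat below 0.008 m and x of tape_roll in the frame of cork_mat between -0.13 and 0.13 m and y of tape_roll in the frame of cork_mat between -0.055 and 0.055 m), for 0.2 s.
2. the jar and the bottle stand on their own back pads, while neither roll is yet on a front pad (horizontal distance between white_jar and blue_pad below 0.012 m and z of white_jar in the frame of blue_pad below 0.008 m and angle between each of white_jar, amber_bottle's own z axis and vertical below 0.1 rad and horizontal distance between amber_bottle and yellow_pad below 0.012 m and z of amber_bottle in the frame of yellow_pad below 0.008 m and horizontal distance between each of solder_reel, tape_roll and green_pad above 0.06 m and horizontal distance between each of solder_reel, tape_roll and red_pad above 0.06 m), for 0.2 s.
At the end, for the whole second after the job is handed in: White jar on the blue pad, amber bottle on the yellow pad, solder reel on the green pad and tape roll on the red pad: each centred within 12 mm, resting on the pad, upright or flat within 0.1 rad, released and at rest (horizontal distance between white_jar and blue_pad below 0.012 m and z of white_jar in the frame of blue_pad below 0.008 m and angle between each of white_jar, amber_bottle, solder_reel, tape_roll's own z axis and vertical below 0.1 rad and horizontal distance between amber_bottle and yellow_pad below 0.012 m and z of amber_bottle in the frame of yellow_pad below 0.008 m and horizontal distance between solder_reel and green_pad below 0.012 m and z of solder_reel in the frame of green_pad below 0.008 m and horizontal distance between tape_roll and red_pad below 0.012 m and z of tape_roll in the frame of red_pad below 0.008 m and linear speed of each of white_jar, amber_bottle, solder_reel, tape_roll below 0.03 m/s); the robot touches nothing.
It fails at once if the jar or the bottle is tipped over (angle between any of white_jar, amber_bottle's own z axis and vertical above 0.6 rad).
It also fails if it takes over 109 s, if anything falls off the work surface, if the arm or the gripper's body presses on something with over 40 N, if the wrist force passes 120 N, or if a joint passes its speed limit or range.

## Working session

There is one attempt and no reset: what is moved stays moved. The work goes in short steps, Python scripts to look and compute and a tool call to move; the robot and the scene stay as the last step left them, time stands still between calls to the robot, and variables do not carry over. Pictures are saved under pics/ and viewed, at most 14 in all, crops included, and the job is handed in when it is done.

Besides the shell and the picture viewer there is one more tool, called as name(argument=value, ...), one argument or row to a line, values as JSON. drive_tool: Moves the arm, as the interface text tells. Its arguments: {"type":"object","properties":{"rows":{"type":"array","items":{"type":"object","properties":{"dx":{"type":"number"},"dy":{"type":"number"},"dz":{"type":"number"},"wx":{"type":"number"},"wy":{"type":"number"},"wz":{"type":"number"},"hand":{"type":"number"}}}}},"required":["rows"]}

```bash
mkdir -p pics; cat > h.py <<'E'
import numpy as np, cv2
from workcell import bot
def save(cam,name):
    im=bot.camera(cam); cv2.imwrite('pics/'+name,im[:,:,::-1]); return im
def ray(cam,u,v):
    c=bot.get_calibration(cam); f=200/np.tan(np.radians(c['vfov'])/2)
    p=np.array([[[u,v]]],float)
    K=np.array([[f,0,c['cx']],[0,f,c['cy']],[0,0,1]])
    d=c.get('distortion',None)
    x,y=(cv2.undistortPoints(p,K,np.array(d,float))[0,0] if d is not None else ((u-c['cx'])/f,(v-c['cy'])/f))
    R=np.array(c['rotation']); 
    return np.array(c['origin']),R@np.array([x,-y,-1.])
def onz(cam,u,v,z):
    o,d=ray(cam,u,v); return o+d*(z-o[2])/d[2]
E
python3 - <<'E'
from h import *
for c in('scene','top'):
    print(bot.get_calibration(c)); save(c,c+'0.png')
o=bot.get_obs();print(o)
for n in 'white_jar amber_bottle solder_reel tape_roll blue_pad yellow_pad green_pad red_pad cork_mat'.split():
  for c in('scene','top'):
    print(n,c,[(np.round(r['extent'],1).tolist(),round(r['score'],2)) for r in bot.look_for(c,n)[:2]])
E
```

```text
{'vfov': 46.77167071703879, 'cx': 313.0862741003893, 'cy': 193.08881857005568, 'origin': array([ 0.24921873, -0.45759413,  0.61952249]), 'rotation': array([ 0.39345925, -0.0884782 , -0.2059681 ,  0.89159328])}
{'vfov': 45.81577777657306, 'cx': 325.4429886394064, 'cy': 201.90440003370108, 'origin': array([0.44768103, 0.10485358, 0.90740636]), 'rotation': array([-0.0225774 ,  0.0242947 ,  0.71551518, -0.69780947])}
{'clock': 0.1, 'joint_pos': array([-1.30899523e+00,  2.41331706e-01,  3.86514321e-03,  1.33520839e+00,
       -3.20674120e-05,  1.57080460e+00]), 'joint_vel': array([-2.21998324e-04,  7.85952293e-05,  3.72871455e-03, -8.82133603e-04,
        1.21891878e-04, -5.73575949e-04]), 'tau': array([-3.92200000e-04, -3.73138475e+01,  2.53009897e+01,  1.08404865e-02,
       -1.25018400e-05,  2.00872023e-05]), 'eef_pos': array([ 0.12926013, -0.48243832,  0.24150729]), 'tool_rot': array([ 9.91444850e-01,  1.30522896e-01, -1.38505801e-04, -9.29181163e-04]), 'ft_force': array([-0.41439254,  0.49529219, -0.19193866]), 'ft_torque': array([-0.01299947, -0.04592722, -0.01981883]), 'grasp_force
[... 390 characters left out ...]
], 0.23)]
tape_roll scene [([310.0, 158.6, 26.3, 21.4], 0.7)]
tape_roll top [([251.3, 168.8, 31.2, 29.8], 0.92)]
blue_pad scene [([383.0, 274.6, 62.0, 40.4], 0.92)]
blue_pad top [([416.0, 171.8, 48.3, 50.5], 0.62)]
yellow_pad scene [([304.5, 162.4, 47.6, 28.3], 0.68)]
yellow_pad top [([251.7, 172.1, 49.7, 49.7], 0.62), ([417.6, 171.1, 48.8, 48.2], 0.29)]
green_pad scene [([315.2, 298.8, 58.6, 41.6], 0.75)]
green_pad top [([415.6, 238.5, 51.5, 52.4], 0.95)]
red_pad scene [([247.8, 181.3, 47.3, 26.3], 0.94)]
red_pad top [([415.5, 238.1, 52.2, 49.5], 0.65), ([251.9, 242.0, 44.9, 49.8], 0.64)]
cork_mat scene [([309.5, 219.3, 147.2, 86.3], 0.91)]
cork_mat top [([330.2, 203.9, 73.4, 143.1], 0.94)]
```

View pictures.

View pics/top0.png

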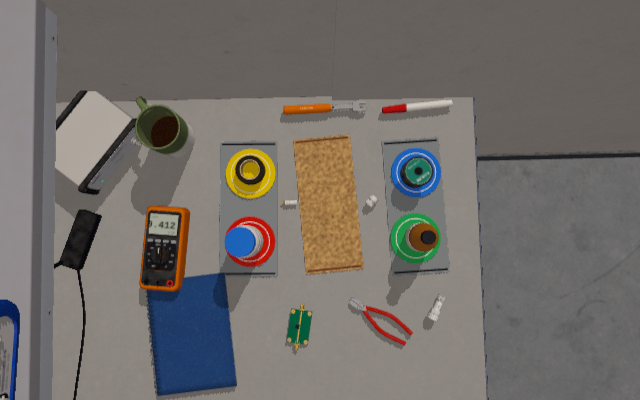

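View pics/scene0.png

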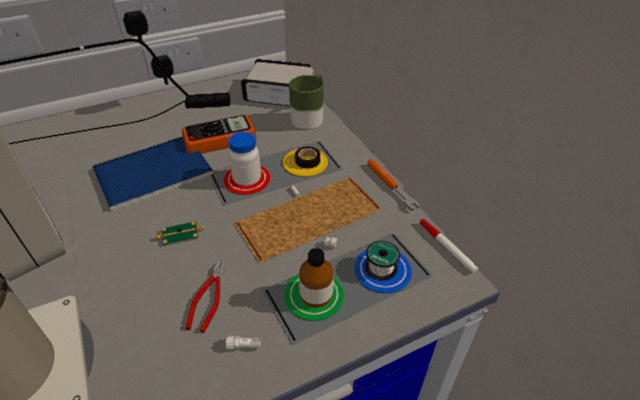

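```bash
sed -i "s/R=np.array(c\['rotation'\])/R=Rot.from_quat(c['rotation']).as_matrix()/; 1a from scipy.spatial.transform import Rotation as Rot" h.py
cat >> h.py <<'E'
def tri(a,b):
    "closest point of two rays, and miss"
    (o1,d1),(o2,d2)=a,b
    A=np.stack([d1,-d2],1); s=np.linalg.lstsq(A,o2-o1,rcond=None)[0]
    p,q=o1+s[0]*d1,o2+s[1]*d2
    return (p+q)/2,np.linalg.norm(p-q)
def rnd(x):return np.round(x,4).tolist()
E
python3 - <<'E'
from h import *
for n in 'blue_pad yellow_pad green_pad red_pad cork_mat tape_roll solder_reel white_jar amber_bottle'.split():
    r={}
    for c in('scene','top'):
        bot.camera(c) if 0 else None
        L=bot.outline_of(c,n)
        if L: r[c]=L[0]
    if 'top' in r:
        reg=r['top']['region'].astype(np.uint8)
        cn=max(cv2.findContours(reg,0,2)[0],key=cv2.contourArea)
        h=cv2.convexHull(cn); (mu,mv),rad=cv2.minEnclosingCircle(h)
        e=cv2.fitEllipse(h); mr=cv2.minAreaRect(h)
        z={'pad':.004,'mat':.002,'rol':.019,'ree':.037,'jar':.095,'bot':.1}[n.split('_')[1][:3]]
        print(n,'ell',rnd(e[0]),rnd(e[1]),'z',z,rnd(onz('top',*e[0],z)),'rect',rnd(mr[0]),rnd(mr[1]),round(mr[2],1))
        if n=='cork_mat':
            print([rnd(onz('top',*p,z)[:2]) for p in cv2.boxPoints(mr)])
        if 'scene' in r:
            m=max(cv2.findContours(r['scene']['region'].astype(np.uint8),0,2)[0],key=cv2.contourArea)
            es=cv2.fitEllipse(cv2.convexHull(m))
            p,d=tri(ray('top',*e[0]),ray('scene',*es[0])); print('   tri',rnd(p),round(d,4), 'scene', rnd(onz('scene',*es[0],z)))
E
```

```text
blue_pad ell [415.5782, 171.8292] [48.7592, 50.4041] z 0.004 [0.5612, -0.0727, 0.004] rect [415.5, 172.0] [48.0, 49.0] 90.0
   tri [0.5621, -0.0733, 0.0031] 0.0016 scene [0.5624, -0.0741, 0.004]
yellow_pad ell [250.2238, 173.0423] [49.3379, 50.5729] z 0.004 [0.5668, 0.2449, 0.004] rect [250.5, 173.5] [49.0, 49.0] 90.0
   tri [0.5679, 0.2446, 0.0036] 0.0023 scene [0.5688, 0.2438, 0.004]
green_pad ell [415.0328, 237.4105] [49.5003, 50.2712] z 0.004 [0.4356, -0.0669, 0.004] rect [415.5, 237.5] [49.0, 49.0] 90.0
   tri [0.4366, -0.0676, 0.0027] 0.0021 scene [0.4372, -0.0687, 0.004]
red_pad ell [250.1175, 240.8669] [49.0953, 51.38] z 0.004 [0.437, 0.247, 0.004] rect [252.3291, 240.8724] [50.0722, 43.7757] 88.1
   tri [0.4372, 0.2469, 0.0043] 0.0006 scene [0.4376, 0.2471, 0.004]
cork_mat ell [326.9128, 203.4759] [75.4553, 174.6816] z 0.002 [0.5047, 0.0992, 0.002] rect [327.9888, 203.6352] [136.474, 57.9201] 84.4
[[0.6322, 0.1624], [0.6404, 0.0506], [0.3788, 0.0329], [0.3709, 0.1426]]
   tri [0.5036, 0.0997, -0.0067] 0.0035 scene [0.4984, 0.0925, 0.002]
tape_roll ell [250.0987, 169.5176] [28.7639, 29.9897] z 0.019 [0.5715, 0.2427, 0.019] rect [250.2308, 169.1539] [29.3991, 28.2897] 33.7
   tri [0.5723, 0.243, 0.0161] 0.0009 scene [0.5712, 0.2395, 0.019]
solder_reel ell [416.4977, 171.3076] [29.9127, 33.7983] z 0.037 [0.558, -0.068, 0.037] rect [417.0001, 171.5] [28.9914, 33.234] 45.0
   tri [0.5597, -0.0702, 0.0265] 0.0008 scene [0.5546, -0.0772, 0.037]
white_jar ell [243.4457, 240.5464] [31.903, 37.8194] z 0.095 [0.4389, 0.2441, 0.095] rect [244.0, 240.5] [31.0, 36.0] 90.0
amber_bottle ell [421.135, 236.4265] [29.0428, 34.328] z 0.1 [0.4383, -0.0591, 0.1] rect [421.0001, 236.5] [31.8198, 30.4056] 45.0
   tri [0.4389, -0.07, 0.0487] 0.0025 scene [0.4229, -0.1052, 0.1]
```

```bash
python3 - <<'E'
from h import *
print(bot.tip_extent)
im=cv2.imread('pics/top0.png')
cv2.imwrite('pics/crop.png',np.hstack([cv2.resize(im[146:196,391:441],(500,500),interpolation=cv2.INTER_CUBIC)]))
for z in(.02,.0225,.041): print(rnd(onz('top',416.5,171.3,z)))
print(rnd(onz('top',250.2,169.3,.0135)))
E
```

```text
0.011
[0.5602, -0.0713, 0.02]
[0.5598, -0.0708, 0.0225]
[0.5575, -0.0672, 0.041]
[0.5727, 0.2434, 0.0135]
```

View pics/crop.png

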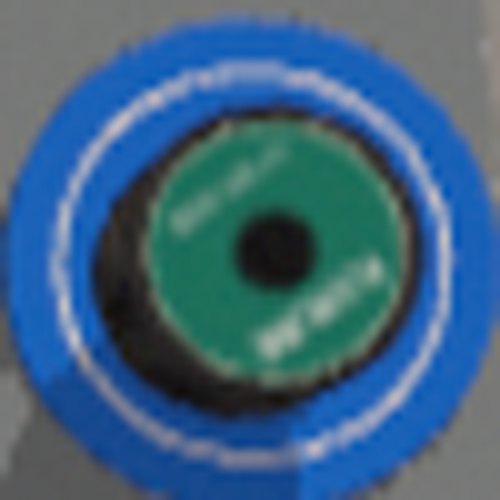

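drive_tool(
  rows=[
    {"wz": 1.5, "dz": 0.5, "hand": 85},
    {"wz": 3, "dz": 0.5, "hand": 85},
    {"wz": 3, "dz": 0.5, "hand": 85},
  ],
)

```text
invalid input at $.rows[0]: expected keys dx, dy, dz, wx, wy, wz, hand
```

```bash
cat > go.py <<'E'
import sys
from h import *
# python3 go.py x y z yaw_deg : units from the present pose
x,y,z,yaw=map(float,sys.argv[1:5]); o=bot.get_obs()
R=Rot.from_quat(o['tool_rot']); T=Rot.from_euler('z',yaw,degrees=True)*Rot.from_euler('x',180,degrees=True)
print('d',np.round(R.inv().apply(np.array([x,y,z])-o['eef_pos'])/.05,3),'w',np.round(np.degrees((R.inv()*T).as_rotvec())/5,2),rnd(o['eef_pos']))
E
python3 go.py .559 -.071 .12 30
```

```text
d [10.431 -5.735  2.446] w [-0. -0. -3.] [0.1294, -0.483, 0.2423]
```

drive_tool(
  rows=[
    {"dx": 10.43, "dy": -5.74, "dz": 0.8, "wx": 0, "wy": 0, "wz": -3, "hand": 85},
    {"dx": 10.43, "dy": -5.74, "dz": 0.8, "wx": 0, "wy": 0, "wz": -3, "hand": 85},
    {"dx": 10.43, "dy": -5.74, "dz": 0.8, "wx": 0, "wy": 0, "wz": -3, "hand": 85},
    {"dx": 10.43, "dy": -5.74, "dz": 0.8, "wx": 0, "wy": 0, "wz": -3, "hand": 85},
    {"dx": 10.43, "dy": -5.74, "dz": 0.8, "wx": 0, "wy": 0, "wz": -3, "hand": 85},
    {"dx": 10.43, "dy": -5.74, "dz": 0.8, "wx": 0, "wy": 0, "wz": -3, "hand": 85},
    {"dx": 10.43, "dy": -5.74, "dz": 0.8, "wx": 0, "wy": 0, "wz": -3, "hand": 85},
    {"dx": 10.43, "dy": -5.74, "dz": 0.8, "wx": 0, "wy": 0, "wz": -3, "hand": 85},
    {"dx": 10.43, "dy": -5.74, "dz": 0.8, "wx": 0, "wy": 0, "wz": -3, "hand": 85},
    {"dx": 10.43, "dy": -5.74, "dz": 0.8, "wx": 0, "wy": 0, "wz": -3, "hand": 85},
    {"dx": 10.43, "dy": -5.74, "dz": 0.8, "wx": 0, "wy": 0, "wz": -3, "hand": 85},
    {"dx": 10.43, "dy": -5.74, "dz": 0.8, "wx": 0, "wy": 0, "wz": -3, "hand": 85},
    {"dx": 10.43, "dy": -5.74, "dz": 0.8, "wx": 0, "wy": 0, "wz": -3, "hand": 85},
    {"dx": 10.43, "dy": -5.74, "dz": 0.8, "wx": 0, "wy": 0, "wz": -3, "hand": 85},
    {"dx": 10.43, "dy": -5.74, "dz": 2.4, "wx": 0, "wy": 0, "wz": -3, "hand": 85},
    {"dx": 10.43, "dy": -5.74, "dz": 2.4, "wx": 0, "wy": 0, "wz": -3, "hand": 85},
    {"dx": 10.43, "dy": -5.74, "dz": 2.4, "wx": 0, "wy": 0, "wz": -3, "hand": 85},
  ],
)

```text
clock: 3.6
eef_pos: [0.554, -0.0716, 0.1181]
tool_rot: [0.966, 0.258, -0.005, -0.002]
ft_force: [-0.2, -0.2, 0.2]
grip_width: 0.085
grasp_force: 0.0
```

```bash
python3 go.py .559 -.071 .020 30; python3 - <<'E'
from h import *
a=save('scene','s1.png');b=save('top','t1.png')
cv2.imwrite('pics/c1.png',np.vstack([cv2.resize(a[200:330,250:450,::-1],(800,520))]))
E
```

```text
d [0.109 0.05  1.961] w [-0.07  0.1  -0.02] [0.554, -0.0716, 0.1181]
```

View pics/c1.png

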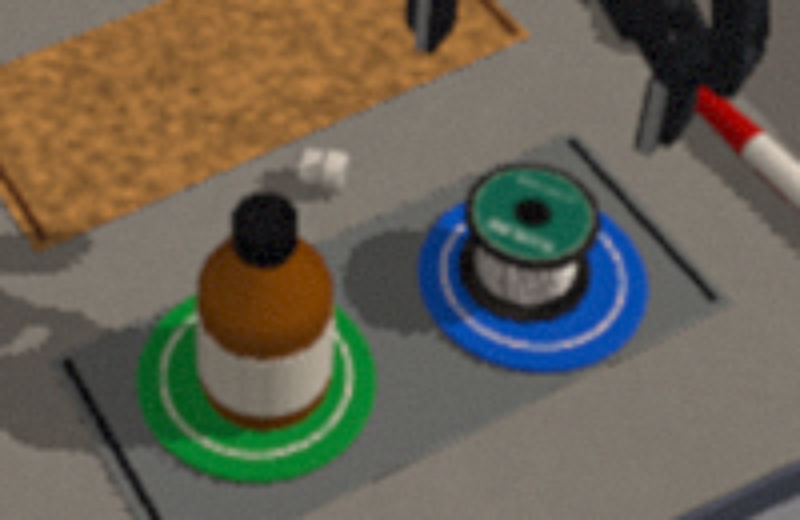

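drive_tool(
  rows=[
    {"dx": 0, "dy": 0, "dz": 0.8, "wx": 0, "wy": 0, "wz": 0, "hand": 85},
    {"dx": 0, "dy": 0, "dz": 1.6, "wx": 0, "wy": 0, "wz": 0, "hand": 85},
    {"dx": 0, "dy": 0, "dz": 2.0, "wx": 0, "wy": 0, "wz": 0, "hand": 85},
    {"dx": 0, "dy": 0, "dz": 2.0, "wx": 0, "wy": 0, "wz": 0, "hand": 85},
    {"dx": 0, "dy": 0, "dz": 2.0, "wx": 0, "wy": 0, "wz": 0, "hand": 85},
  ],
)

```text
clock: 4.2
eef_pos: [0.5606, -0.0715, 0.0246]
tool_rot: [0.966, 0.258, 0.002, 0.001]
ft_force: [-0.1, 0.7, 0.0]
grip_width: 0.0852
grasp_force: 0.0
```

```bash
python3 go.py .559 -.071 .020 30
```

```text
d [-0.023 -0.024  0.093] w [ 0.03 -0.03 -0.01] [0.5606, -0.0715, 0.0246]
```

drive_tool(
  rows=[
    {"dx": 0, "dy": 0, "dz": 0, "wx": 0, "wy": 0, "wz": 0, "hand": 45},
    {"dx": 0, "dy": 0, "dz": 0, "wx": 0, "wy": 0, "wz": 0, "hand": 45},
    {"dx": 0, "dy": 0, "dz": 0, "wx": 0, "wy": 0, "wz": 0, "hand": 45},
    {"dx": 0, "dy": 0, "dz": 0, "wx": 0, "wy": 0, "wz": 0, "hand": 45},
    {"dx": 0, "dy": 0, "dz": 0, "wx": 0, "wy": 0, "wz": 0, "hand": 45},
    {"dx": 0, "dy": 0, "dz": 0, "wx": 0, "wy": 0, "wz": 0, "hand": 45},
    {"dx": 0, "dy": 0, "dz": 0, "wx": 0, "wy": 0, "wz": 0, "hand": 45},
    {"dx": 0, "dy": 0, "dz": -0.4, "wx": 0, "wy": 0, "wz": 0, "hand": 45},
    {"dx": 0, "dy": 0, "dz": -1.0, "wx": 0, "wy": 0, "wz": 0, "hand": 45},
    {"dx": 0, "dy": 0, "dz": -2.0, "wx": 0, "wy": 0, "wz": 0, "hand": 45},
    {"dx": 0, "dy": 0, "dz": -2.0, "wx": 0, "wy": 0, "wz": 0, "hand": 45},
    {"dx": 0, "dy": 0, "dz": -2.0, "wx": 0, "wy": 0, "wz": 0, "hand": 45},
    {"dx": 0, "dy": 0, "dz": -2.0, "wx": 0, "wy": 0, "wz": 0, "hand": 45},
  ],
)

```text
clock: 5.5
eef_pos: [0.5579, -0.0706, 0.1215]
tool_rot: [0.966, 0.259, -0.001, -0.0]
ft_force: [-0.4, 0.7, -2.4]
grip_width: 0.0542
grasp_force: 64.2
```

```bash
python3 go.py .57 .102 .1226 30;python3 go.py .57 .102 .0205 30
```

```text
d [ 1.937 -2.868 -0.022] w [-0.01  0.02  0.  ] [0.5579, -0.0706, 0.1215]
d [ 1.94  -2.866  2.02 ] w [-0.01  0.02  0.  ] [0.5579, -0.0706, 0.1215]
```

drive_tool(
  rows=[
    {"dx": 0.97, "dy": -1.43, "dz": 0, "wx": 0, "wy": 0, "wz": 0, "hand": 45},
    {"dx": 1.94, "dy": -2.87, "dz": 0, "wx": 0, "wy": 0, "wz": 0, "hand": 45},
    {"dx": 1.94, "dy": -2.87, "dz": 0, "wx": 0, "wy": 0, "wz": 0, "hand": 45},
    {"dx": 1.94, "dy": -2.87, "dz": 0, "wx": 0, "wy": 0, "wz": 0, "hand": 45},
    {"dx": 1.94, "dy": -2.87, "dz": 0, "wx": 0, "wy": 0, "wz": 0, "hand": 45},
    {"dx": 1.94, "dy": -2.87, "dz": 0.8, "wx": 0, "wy": 0, "wz": 0, "hand": 45},
    {"dx": 1.94, "dy": -2.87, "dz": 1.5, "wx": 0, "wy": 0, "wz": 0, "hand": 45},
    {"dx": 1.94, "dy": -2.87, "dz": 1.8, "wx": 0, "wy": 0, "wz": 0, "hand": 45},
    {"dx": 1.94, "dy": -2.87, "dz": 1.95, "wx": 0, "wy": 0, "wz": 0, "hand": 45},
    {"dx": 1.94, "dy": -2.87, "dz": 2.03, "wx": 0, "wy": 0, "wz": 0, "hand": 45},
    {"dx": 1.94, "dy": -2.87, "dz": 2.03, "wx": 0, "wy": 0, "wz": 0, "hand": 45},
    {"dx": 1.94, "dy": -2.87, "dz": 2.03, "wx": 0, "wy": 0, "wz": 0, "hand": 45},
  ],
)

```text
clock: 6.7
eef_pos: [0.5712, 0.1013, 0.0212]
tool_rot: [0.966, 0.258, 0.0, 0.0]
ft_force: [-1.3, -0.9, 2.2]
grip_width: 0.0546
grasp_force: 64.5
```

drive_tool(
  rows=[
    {"dx": 0, "dy": 0, "dz": 0, "wx": 0, "wy": 0, "wz": 0, "hand": 85},
    {"dx": 0, "dy": 0, "dz": 0, "wx": 0, "wy": 0, "wz": 0, "hand": 85},
    {"dx": 0, "dy": 0, "dz": 0, "wx": 0, "wy": 0, "wz": 0, "hand": 85},
    {"dx": 0, "dy": 0, "dz": 0, "wx": 0, "wy": 0, "wz": 0, "hand": 85},
    {"dx": 0, "dy": 0, "dz": 0, "wx": 0, "wy": 0, "wz": 0, "hand": 85},
    {"dx": 0, "dy": 0, "dz": -0.5, "wx": 0, "wy": 0, "wz": 0, "hand": 85},
    {"dx": 0, "dy": 0, "dz": -1.4, "wx": 0, "wy": 0, "wz": 0, "hand": 85},
    {"dx": 0, "dy": 0, "dz": -2.0, "wx": 0, "wy": 0, "wz": 0, "hand": 85},
    {"dx": 0, "dy": 0, "dz": -2.0, "wx": 0, "wy": 0, "wz": 0, "hand": 85},
    {"dx": 0, "dy": 0, "dz": -2.0, "wx": 0, "wy": 0, "wz": 0, "hand": 85},
  ],
)

```text
clock: 7.7
eef_pos: [0.5717, 0.1021, 0.1216]
tool_rot: [0.966, 0.259, 0.001, 0.0]
ft_force: [0.7, 0.5, 0.4]
grip_width: 0.0848
grasp_force: 0.0
```

```bash
python3 go.py .5725 .2433 .12 0
```

```text
d [ 1.426 -2.436  0.033] w [ 0.   -0.02  6.  ] [0.5717, 0.1021, 0.1216]
```

drive_tool(
  rows=[
    {"dx": 0.71, "dy": -1.22, "dz": 0, "wx": 0, "wy": 0, "wz": 1.5, "hand": 85},
    {"dx": 1.43, "dy": -2.44, "dz": 0, "wx": 0, "wy": 0, "wz": 3, "hand": 85},
    {"dx": 1.43, "dy": -2.44, "dz": 0, "wx": 0, "wy": 0, "wz": 4.5, "hand": 85},
    {"dx": 1.43, "dy": -2.44, "dz": 0, "wx": 0, "wy": 0, "wz": 6, "hand": 85},
    {"dx": 1.43, "dy": -2.44, "dz": 0, "wx": 0, "wy": 0, "wz": 6, "hand": 85},
    {"dx": 1.43, "dy": -2.44, "dz": 0, "wx": 0, "wy": 0, "wz": 6, "hand": 85},
    {"dx": 1.43, "dy": -2.44, "dz": 0, "wx": 0, "wy": 0, "wz": 6, "hand": 85},
    {"dx": 1.43, "dy": -2.44, "dz": 0.8, "wx": 0, "wy": 0, "wz": 6, "hand": 85},
    {"dx": 1.43, "dy": -2.44, "dz": 1.5, "wx": 0, "wy": 0, "wz": 6, "hand": 85},
    {"dx": 1.43, "dy": -2.44, "dz": 1.9, "wx": 0, "wy": 0, "wz": 6, "hand": 85},
    {"dx": 1.43, "dy": -2.44, "dz": 2.05, "wx": 0, "wy": 0, "wz": 6, "hand": 85},
    {"dx": 1.43, "dy": -2.44, "dz": 2.05, "wx": 0, "wy": 0, "wz": 6, "hand": 85},
    {"dx": 1.43, "dy": -2.44, "dz": 2.05, "wx": 0, "wy": 0, "wz": 6, "hand": 85},
  ],
)

```text
clock: 9.0
eef_pos: [0.5889, 0.0593, 0.0385]
tool_rot: [0.999, 0.041, -0.002, -0.02]
ft_force: [0.2, 0.0, 0.1]
grip_width: 0.0849
grasp_force: 0.0
```

```bash
python3 go.py .5725 .2433 .0165 0; python3 - <<'E'
from h import *
a=save('scene','s2.png')
cv2.imwrite('pics/c2.png',cv2.resize(a[110:260,220:420,::-1],(800,600)))
E
```

```text
d [-0.026 -3.674  0.586] w [-0.45  0.05  0.94] [0.5889, 0.0593, 0.0385]
```

View pics/c2.png

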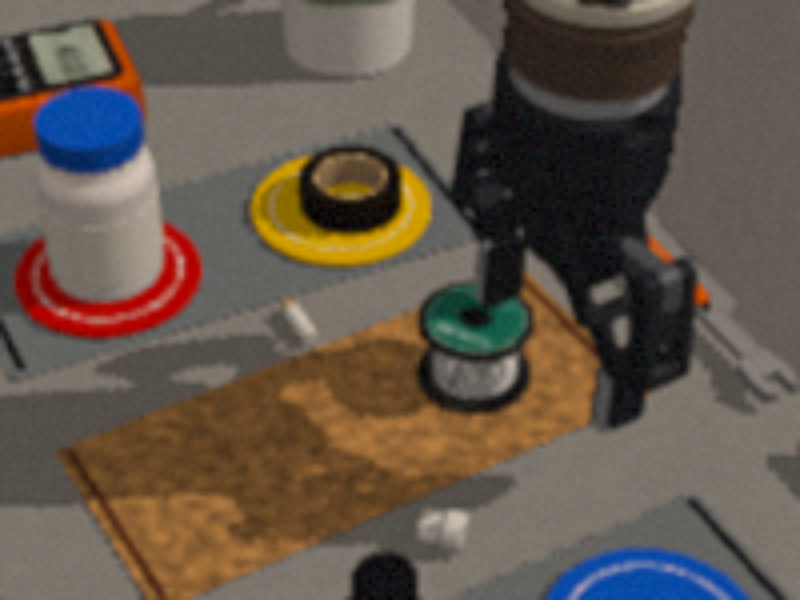

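```bash
python3 - <<'E'
from h import *
o=bot.get_obs()
for k in('clock','joint_pos','joint_vel','eef_pos','tool_rot','ft_force'):print(k,np.round(o[k],3))
E
```

```text
clock 9.05
joint_pos [ 0.081  0.58  -0.044  0.951  0.04   3.141]
joint_vel [ 0.005 -0.008  0.016  0.038  0.002  0.001]
eef_pos [0.588 0.059 0.037]
tool_rot [ 0.999  0.041 -0.003 -0.02 ]
ft_force [-0.411  0.58  -0.822]
```

drive_tool(
  rows=[
    {"dx": 0, "dy": 0, "dz": -1.0, "wx": 0, "wy": 0, "wz": 0, "hand": 85},
  ],
)

```text
clock: 9.15
eef_pos: [0.5835, 0.0576, 0.0819]
tool_rot: [0.999, 0.041, -0.01, -0.02]
ft_force: [-0.2, -0.1, -0.0]
grip_width: 0.0848
grasp_force: 0.0
```

```bash
python3 - <<'E'
from h import *
o=bot.get_obs()
for k in('clock','joint_pos','joint_vel','eef_pos','tool_rot','ft_force'):print(k,np.round(o[k],3))
E
```

```text
clock 9.15
joint_pos [0.079 0.534 0.008 1.063 0.04  3.137]
joint_vel [-3.300e-02 -6.010e-01  6.820e-01  1.167e+00 -1.000e-03 -3.500e-02]
eef_pos [0.584 0.058 0.082]
tool_rot [ 0.999  0.041 -0.01  -0.02 ]
ft_force [-0.196 -0.089 -0.016]
```

drive_tool(
  rows=[
    {"dx": 0, "dy": 0, "dz": -1.0, "wx": 0, "wy": 0, "wz": 0, "hand": 85},
    {"dx": 0, "dy": 0, "dz": -1.0, "wx": 0, "wy": 0, "wz": 0, "hand": 85},
    {"dx": 0, "dy": 0, "dz": -1.0, "wx": 0, "wy": 0, "wz": 0, "hand": 85},
  ],
)

```text
clock: 9.45
eef_pos: [0.5918, 0.0563, 0.142]
tool_rot: [0.999, 0.042, 0.001, -0.02]
ft_force: [0.7, 0.2, -0.3]
grip_width: 0.0851
grasp_force: 0.0
```

```bash
python3 go.py .5725 .2433 .1216 45
```

```text
d [-0.077 -3.739  0.556] w [-0.42 -0.21 -8.05] [0.5918, 0.0563, 0.142]
```

drive_tool(
  rows=[
    {"dx": -0.08, "dy": -0.9, "dz": 0.2, "wx": -0.1, "wy": -0.05, "wz": -1.7, "hand": 85},
    {"dx": -0.08, "dy": -1.8, "dz": 0.5, "wx": -0.2, "wy": -0.1, "wz": -3.4, "hand": 85},
    {"dx": -0.08, "dy": -2.7, "dz": 0.5, "wx": -0.3, "wy": -0.15, "wz": -5.1, "hand": 85},
    {"dx": -0.08, "dy": -3.74, "dz": 0.5, "wx": -0.42, "wy": -0.21, "wz": -6.8, "hand": 85},
    {"dx": -0.08, "dy": -3.74, "dz": 0.5, "wx": -0.42, "wy": -0.21, "wz": -8.05, "hand": 85},
    {"dx": -0.08, "dy": -3.74, "dz": 0.5, "wx": -0.42, "wy": -0.21, "wz": -8.05, "hand": 85},
    {"dx": -0.08, "dy": -3.74, "dz": 0.5, "wx": -0.42, "wy": -0.21, "wz": -8.05, "hand": 85},
    {"dx": -0.08, "dy": -3.74, "dz": 0.5, "wx": -0.42, "wy": -0.21, "wz": -8.05, "hand": 85},
    {"dx": -0.08, "dy": -3.74, "dz": 0.5, "wx": -0.42, "wy": -0.21, "wz": -8.05, "hand": 85},
  ],
)

```text
clock: 10.35
eef_pos: [0.5707, 0.2415, 0.1214]
tool_rot: [0.924, 0.381, -0.003, -0.001]
ft_force: [0.3, 0.2, -0.1]
grip_width: 0.0847
grasp_force: 0.0
```

```bash
python3 go.py .5725 .2433 .0165 45; python3 - <<'E'
from h import *
o=bot.get_obs()
for k in('joint_pos','joint_vel'):print(k,np.round(o[k],3))
E
```

```text
d [0.063 0.008 2.098] w [-0.05  0.06 -0.03] [0.5707, 0.2415, 0.1214]
joint_pos [3.990e-01 5.520e-01 1.510e-01 1.176e+00 2.000e-03 2.759e+00]
joint_vel [ 0.002 -0.004  0.005 -0.    -0.002 -0.005]
```

drive_tool(
  rows=[
    {"dx": 0.05, "dy": 0, "dz": 0.9, "wx": -0.05, "wy": 0.05, "wz": 0, "hand": 85},
    {"dx": 0.05, "dy": 0, "dz": 1.7, "wx": -0.05, "wy": 0.05, "wz": 0, "hand": 85},
    {"dx": 0.05, "dy": 0, "dz": 2.0, "wx": -0.05, "wy": 0.05, "wz": 0, "hand": 85},
    {"dx": 0.05, "dy": 0, "dz": 2.08, "wx": -0.05, "wy": 0.05, "wz": 0, "hand": 85},
    {"dx": 0.05, "dy": 0, "dz": 2.08, "wx": -0.05, "wy": 0.05, "wz": 0, "hand": 85},
    {"dx": 0.05, "dy": 0, "dz": 2.08, "wx": -0.05, "wy": 0.05, "wz": 0, "hand": 85},
    {"dx": 0.05, "dy": 0, "dz": 2.08, "wx": -0.05, "wy": 0.05, "wz": 0, "hand": 85},
  ],
)

```text
clock: 11.05
eef_pos: [0.5731, 0.245, 0.0195]
tool_rot: [0.924, 0.382, 0.002, 0.0]
ft_force: [0.4, 0.2, 0.8]
grip_width: 0.0854
grasp_force: 0.0
```

drive_tool(
  rows=[
    {"dx": 0, "dy": 0, "dz": 0, "wx": 0, "wy": 0, "wz": 0, "hand": 45},
    {"dx": 0, "dy": 0, "dz": 0, "wx": 0, "wy": 0, "wz": 0, "hand": 45},
    {"dx": 0, "dy": 0, "dz": 0, "wx": 0, "wy": 0, "wz": 0, "hand": 45},
    {"dx": 0, "dy": 0, "dz": 0, "wx": 0, "wy": 0, "wz": 0, "hand": 45},
    {"dx": 0, "dy": 0, "dz": 0, "wx": 0, "wy": 0, "wz": 0, "hand": 45},
    {"dx": 0, "dy": 0, "dz": 0, "wx": 0, "wy": 0, "wz": 0, "hand": 45},
    {"dx": 0, "dy": 0, "dz": 0, "wx": 0, "wy": 0, "wz": 0, "hand": 45},
  ],
)

```text
clock: 11.75
eef_pos: [0.5725, 0.245, 0.0191]
tool_rot: [0.924, 0.383, 0.001, 0.0]
ft_force: [-0.6, -0.1, 5.7]
grip_width: 0.0516
grasp_force: 63.1
```

drive_tool(
  rows=[
    {"dx": 0, "dy": 0, "dz": -0.4, "wx": 0, "wy": 0, "wz": 0, "hand": 45},
    {"dx": 0, "dy": 0, "dz": -1.2, "wx": 0, "wy": 0, "wz": 0, "hand": 45},
    {"dx": 0, "dy": 0, "dz": -2.0, "wx": 0, "wy": 0, "wz": 0, "hand": 45},
    {"dx": 0, "dy": 0, "dz": -2.2, "wx": 0, "wy": 0, "wz": 0, "hand": 45},
    {"dx": 0, "dy": 0, "dz": -2.2, "wx": 0, "wy": 0, "wz": 0, "hand": 45},
    {"dx": 0, "dy": 0, "dz": -2.2, "wx": 0, "wy": 0, "wz": 0, "hand": 45},
  ],
)

```text
clock: 12.35
eef_pos: [0.5708, 0.2444, 0.1263]
tool_rot: [0.924, 0.383, -0.001, 0.0]
ft_force: [-1.0, -0.0, -0.2]
grip_width: 0.0519
grasp_force: 62.8
```

```bash
python3 go.py .441 .092 .018 45
```

```text
d [-3.986  0.319  2.176] w [-0.    0.03  0.  ] [0.5708, 0.2444, 0.1263]
```

drive_tool(
  rows=[
    {"dx": -1, "dy": 0.1, "dz": 0, "wx": 0, "wy": 0, "wz": 0, "hand": 45},
    {"dx": -2, "dy": 0.2, "dz": 0, "wx": 0, "wy": 0, "wz": 0, "hand": 45},
    {"dx": -3, "dy": 0.3, "dz": 0, "wx": 0, "wy": 0, "wz": 0, "hand": 45},
    {"dx": -4, "dy": 0.32, "dz": 0, "wx": 0, "wy": 0, "wz": 0, "hand": 45},
    {"dx": -4, "dy": 0.32, "dz": 0, "wx": 0, "wy": 0, "wz": 0, "hand": 45},
    {"dx": -4, "dy": 0.32, "dz": 0.8, "wx": 0, "wy": 0, "wz": 0, "hand": 45},
    {"dx": -4, "dy": 0.32, "dz": 1.6, "wx": 0, "wy": 0, "wz": 0, "hand": 45},
    {"dx": -4, "dy": 0.32, "dz": 2.0, "wx": 0, "wy": 0, "wz": 0, "hand": 45},
    {"dx": -4, "dy": 0.32, "dz": 2.16, "wx": 0, "wy": 0, "wz": 0, "hand": 45},
    {"dx": -4, "dy": 0.32, "dz": 2.16, "wx": 0, "wy": 0, "wz": 0, "hand": 45},
    {"dx": -4, "dy": 0.32, "dz": 2.16, "wx": 0, "wy": 0, "wz": 0, "hand": 45},
    {"dx": -4, "dy": 0.32, "dz": 2.16, "wx": 0, "wy": 0, "wz": 0, "hand": 85},
    {"dx": -4, "dy": 0.32, "dz": 2.16, "wx": 0, "wy": 0, "wz": 0, "hand": 85},
    {"dx": -4, "dy": 0.32, "dz": 2.16, "wx": 0, "wy": 0, "wz": 0, "hand": 85},
    {"dx": -4, "dy": 0.32, "dz": 2.16, "wx": 0, "wy": 0, "wz": 0, "hand": 85},
    {"dx": -4, "dy": 0.32, "dz": 2.16, "wx": 0, "wy": 0, "wz": 0, "hand": 85},
    {"dx": -4, "dy": 0.32, "dz": 1.2, "wx": 0, "wy": 0, "wz": 0, "hand": 85},
    {"dx": -4, "dy": 0.32, "dz": 0.2, "wx": 0, "wy": 0, "wz": 0, "hand": 85},
    {"dx": -4, "dy": 0.32, "dz": -0.8, "wx": 0, "wy": 0, "wz": 0, "hand": 85},
    {"dx": -4, "dy": 0.32, "dz": -1.0, "wx": 0, "wy": 0, "wz": 0, "hand": 85},
  ],
)

```text
clock: 14.35
eef_pos: [0.4451, 0.0927, 0.1837]
tool_rot: [0.924, 0.383, 0.005, 0.001]
ft_force: [1.6, -0.5, 0.8]
grip_width: 0.0852
grasp_force: 0.0
```

```bash
python3 - <<'E'
from h import *
# calibrated jar/bottle positions: whole-body silhouettes, camera top & scene
for n,r,hh in(('white_jar',.029,.095),('amber_bottle',.026,.1)):
  for c in('top','scene'):
    if n=='white_jar' and c=='top': save('top','t3.png'); save('scene','s3.png')
    L=bot.outline_of(c,n)
    if L:
      m=max(cv2.findContours(L[0]['region'].astype(np.uint8),0,2)[0],key=cv2.contourArea).reshape(-1,2)
      print(n,c,np.round(L[0]['extent'],1),'cols',m[:,0].min(),m[:,0].max(),'rows',m[:,1].min(),m[:,1].max())
a=cv2.imread('pics/t3.png')
cv2.imwrite('pics/c3.png',cv2.resize(a[130:280,215:455],(800,500),interpolation=cv2.INTER_CUBIC))
a=cv2.imread('pics/s3.png')
cv2.imwrite('pics/c4.png',cv2.resize(a[130:330,200:440],(720,600),interpolation=cv2.INTER_CUBIC))
E
```

```text
white_jar top [242.9 240.2  42.9  35.2] cols 225 262 rows 225 257
white_jar scene [245.3 158.6  35.4  49.5] cols 229 260 rows 134 184
amber_bottle top [427.6 235.3  19.9  27.2] cols 417 438 rows 222 249
amber_bottle scene [316.4 277.9  35.   56.9] cols 300 333 rows 249 307
```

View pics/c3.png

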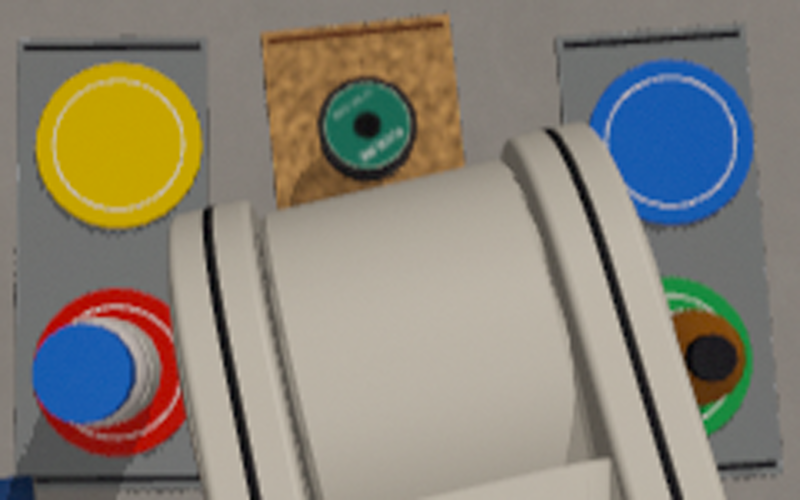

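View pics/c4.png

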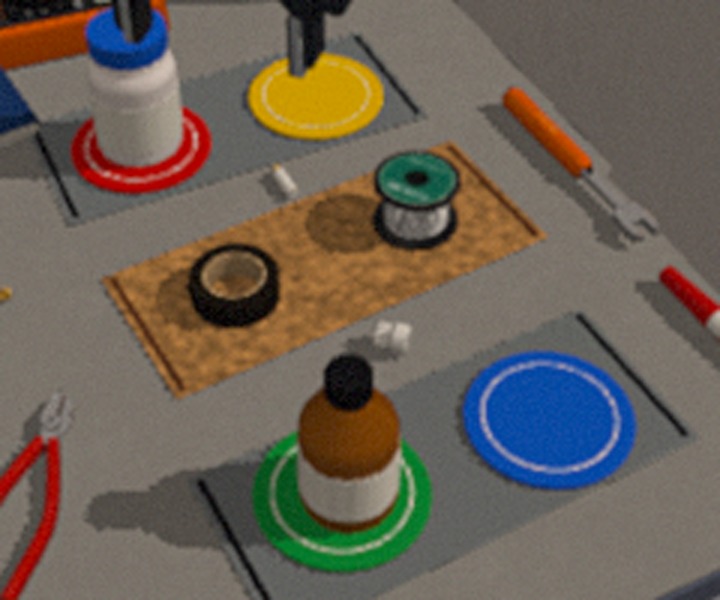

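```bash
python3 - <<'E'
from h import *
for n,t,s,z in(('bottle',(428.3,237.4),(316.5,253.5),.104),('jar',(239.9,241.9),(242.8,141.5),.099)):
    print(n,rnd(onz('top',*t,z)),rnd(onz('scene',*s,z)),tri(ray('top',*t),ray('scene',*s)))
print(rnd(onz('top',416.3,172.6,.004)),rnd(onz('top',250.7,173.5,.004)))
E
python3 go.py .4375 .247 .18 45
```

```text
bottle [0.4364, -0.0704, 0.104] [0.4415, -0.068, 0.104] (array([ 0.43823752, -0.0702705 ,  0.10785266]), np.float64(0.0038083601638100118))
jar [0.4368, 0.2495, 0.099] [0.4395, 0.2453, 0.099] (array([0.43858876, 0.24925462, 0.09667362]), np.float64(0.003885969228670752))
[0.5597, -0.074, 0.004] [0.5659, 0.244, 0.004]
d [ 2.162 -2.232 -0.094] w [-0.02  0.05 -0.  ] [0.44, 0.0916, 0.1755]
```

drive_tool(
  rows=[
    {"dx": 0.6, "dy": -0.6, "dz": 0, "wx": 0, "wy": 0, "wz": 0, "hand": 85},
    {"dx": 1.2, "dy": -1.2, "dz": 0, "wx": 0, "wy": 0, "wz": 0, "hand": 85},
    {"dx": 1.8, "dy": -1.8, "dz": 0, "wx": 0, "wy": 0, "wz": 0, "hand": 85},
    {"dx": 2.17, "dy": -2.24, "dz": 0, "wx": 0, "wy": 0, "wz": 0, "hand": 85},
    {"dx": 2.17, "dy": -2.24, "dz": 0, "wx": 0, "wy": 0, "wz": 0, "hand": 85},
    {"dx": 2.17, "dy": -2.24, "dz": 0, "wx": 0, "wy": 0, "wz": 0, "hand": 85},
    {"dx": 2.17, "dy": -2.24, "dz": 0, "wx": 0, "wy": 0, "wz": 0, "hand": 85},
    {"dx": 2.17, "dy": -2.24, "dz": 0, "wx": 0, "wy": 0, "wz": 0, "hand": 85},
  ],
)

```text
clock: 15.45
eef_pos: [0.4389, 0.2466, 0.1771]
tool_rot: [0.924, 0.382, -0.001, 0.0]
ft_force: [-0.2, -0.3, -0.1]
grip_width: 0.0848
grasp_force: 0.0
```

```bash
python3 go.py .4375 .248 .054 45
```

```text
d [ 0.004 -0.04   2.462] w [ 0.    0.02 -0.02] [0.4389, 0.2466, 0.1771]
```

drive_tool(
  rows=[
    {"dx": 0, "dy": -0.04, "dz": 0.7, "wx": 0, "wy": 0, "wz": 0, "hand": 85},
    {"dx": 0, "dy": -0.04, "dz": 1.4, "wx": 0, "wy": 0, "wz": 0, "hand": 85},
    {"dx": 0, "dy": -0.04, "dz": 2.1, "wx": 0, "wy": 0, "wz": 0, "hand": 85},
    {"dx": 0, "dy": -0.04, "dz": 2.42, "wx": 0, "wy": 0, "wz": 0, "hand": 85},
    {"dx": 0, "dy": -0.04, "dz": 2.42, "wx": 0, "wy": 0, "wz": 0, "hand": 85},
    {"dx": 0, "dy": -0.04, "dz": 2.42, "wx": 0, "wy": 0, "wz": 0, "hand": 85},
    {"dx": 0, "dy": -0.04, "dz": 2.42, "wx": 0, "wy": 0, "wz": 0, "hand": 85},
  ],
)

```text
clock: 16.15
eef_pos: [0.439, 0.2495, 0.0581]
tool_rot: [0.924, 0.382, 0.001, 0.0]
ft_force: [0.0, 0.3, 0.6]
grip_width: 0.0848
grasp_force: 0.0
```

drive_tool(
  rows=[
    {"dx": 0, "dy": 0, "dz": 0, "wx": 0, "wy": 0, "wz": 0, "hand": 45},
    {"dx": 0, "dy": 0, "dz": 0, "wx": 0, "wy": 0, "wz": 0, "hand": 45},
    {"dx": 0, "dy": 0, "dz": 0, "wx": 0, "wy": 0, "wz": 0, "hand": 45},
    {"dx": 0, "dy": 0, "dz": 0, "wx": 0, "wy": 0, "wz": 0, "hand": 45},
    {"dx": 0, "dy": 0, "dz": 0, "wx": 0, "wy": 0, "wz": 0, "hand": 45},
    {"dx": 0, "dy": 0, "dz": 0, "wx": 0, "wy": 0, "wz": 0, "hand": 45},
    {"dx": 0, "dy": 0, "dz": 0, "wx": 0, "wy": 0, "wz": 0, "hand": 45},
  ],
)

```text
clock: 16.85
eef_pos: [0.4388, 0.2498, 0.0582]
tool_rot: [0.924, 0.383, 0.002, 0.0]
ft_force: [-1.0, -0.3, 5.9]
grip_width: 0.0559
grasp_force: 64.6
```

drive_tool(
  rows=[
    {"dx": 0, "dy": 0, "dz": -0.2, "wx": 0, "wy": 0, "wz": 0, "hand": 45},
    {"dx": 0, "dy": 0, "dz": -0.6, "wx": 0, "wy": 0, "wz": 0, "hand": 45},
    {"dx": 0, "dy": 0, "dz": -1.2, "wx": 0, "wy": 0, "wz": 0, "hand": 45},
    {"dx": 0, "dy": 0, "dz": -1.8, "wx": 0, "wy": 0, "wz": 0, "hand": 45},
    {"dx": 0, "dy": 0, "dz": -2.2, "wx": 0, "wy": 0, "wz": 0, "hand": 45},
    {"dx": 0, "dy": 0, "dz": -2.4, "wx": 0, "wy": 0, "wz": 0, "hand": 45},
    {"dx": 0, "dy": 0, "dz": -2.4, "wx": 0, "wy": 0, "wz": 0, "hand": 45},
    {"dx": 0, "dy": 0, "dz": -2.4, "wx": 0, "wy": 0, "wz": 0, "hand": 45},
  ],
)

```text
clock: 17.65
eef_pos: [0.437, 0.249, 0.1758]
tool_rot: [0.924, 0.383, -0.001, 0.0]
ft_force: [-0.2, 0.9, -3.3]
grip_width: 0.0559
grasp_force: 64.1
```

```bash
python3 go.py .561 -.0733 .176 45
```

```text
d [-2.805e+00  6.311e+00  1.000e-03] w [0.   0.02 0.  ] [0.437, 0.249, 0.1758]
```

drive_tool(
  rows=[
    {"dx": -0.28, "dy": 0.63, "dz": 0, "wx": 0, "wy": 0, "wz": 0, "hand": 45},
    {"dx": -0.56, "dy": 1.26, "dz": 0, "wx": 0, "wy": 0, "wz": 0, "hand": 45},
    {"dx": -0.84, "dy": 1.89, "dz": 0, "wx": 0, "wy": 0, "wz": 0, "hand": 45},
    {"dx": -1.12, "dy": 2.52, "dz": 0, "wx": 0, "wy": 0, "wz": 0, "hand": 45},
    {"dx": -1.4, "dy": 3.15, "dz": 0, "wx": 0, "wy": 0, "wz": 0, "hand": 45},
    {"dx": -1.68, "dy": 3.78, "dz": 0, "wx": 0, "wy": 0, "wz": 0, "hand": 45},
    {"dx": -1.96, "dy": 4.41, "dz": 0, "wx": 0, "wy": 0, "wz": 0, "hand": 45},
    {"dx": -2.24, "dy": 5.04, "dz": 0, "wx": 0, "wy": 0, "wz": 0, "hand": 45},
    {"dx": -2.52, "dy": 5.67, "dz": 0, "wx": 0, "wy": 0, "wz": 0, "hand": 45},
    {"dx": -2.7, "dy": 6.1, "dz": 0, "wx": 0, "wy": 0, "wz": 0, "hand": 45},
    {"dx": -2.8, "dy": 6.31, "dz": 0, "wx": 0, "wy": 0, "wz": 0, "hand": 45},
    {"dx": -2.8, "dy": 6.31, "dz": 0, "wx": 0, "wy": 0, "wz": 0, "hand": 45},
    {"dx": -2.8, "dy": 6.31, "dz": 0, "wx": 0, "wy": 0, "wz": 0, "hand": 45},
    {"dx": -2.8, "dy": 6.31, "dz": 0, "wx": 0, "wy": 0, "wz": 0, "hand": 45},
  ],
)

```text
clock: 19.05
eef_pos: [0.5611, -0.0715, 0.1764]
tool_rot: [0.924, 0.383, -0.001, -0.0]
ft_force: [-0.1, 0.3, -2.2]
grip_width: 0.056
grasp_force: 64.2
```

```bash
python3 go.py .561 -.0733 .058 45
```

```text
d [-0.026  0.026  2.369] w [-0.01  0.01  0.02] [0.5611, -0.0715, 0.1764]
```

drive_tool(
  rows=[
    {"dx": -0.02, "dy": 0.02, "dz": 0.5, "wx": 0, "wy": 0, "wz": 0, "hand": 45},
    {"dx": -0.02, "dy": 0.02, "dz": 1.1, "wx": 0, "wy": 0, "wz": 0, "hand": 45},
    {"dx": -0.02, "dy": 0.02, "dz": 1.7, "wx": 0, "wy": 0, "wz": 0, "hand": 45},
    {"dx": -0.02, "dy": 0.02, "dz": 2.1, "wx": 0, "wy": 0, "wz": 0, "hand": 45},
    {"dx": -0.02, "dy": 0.02, "dz": 2.25, "wx": 0, "wy": 0, "wz": 0, "hand": 45},
    {"dx": -0.02, "dy": 0.02, "dz": 2.33, "wx": 0, "wy": 0, "wz": 0, "hand": 45},
    {"dx": -0.02, "dy": 0.02, "dz": 2.38, "wx": 0, "wy": 0, "wz": 0, "hand": 45},
    {"dx": -0.02, "dy": 0.02, "dz": 2.38, "wx": 0, "wy": 0, "wz": 0, "hand": 45},
    {"dx": -0.02, "dy": 0.02, "dz": 2.38, "wx": 0, "wy": 0, "wz": 0, "hand": 45},
  ],
)

```text
clock: 19.95
eef_pos: [0.5626, -0.0743, 0.059]
tool_rot: [0.924, 0.383, 0.001, 0.001]
ft_force: [0.9, -0.0, -2.1]
grip_width: 0.0557
grasp_force: 64.2
```

drive_tool(
  rows=[
    {"dx": 0, "dy": 0, "dz": 0.03, "wx": 0, "wy": 0, "wz": 0, "hand": 45},
    {"dx": 0, "dy": 0, "dz": 0.03, "wx": 0, "wy": 0, "wz": 0, "hand": 45},
    {"dx": 0, "dy": 0, "dz": 0.03, "wx": 0, "wy": 0, "wz": 0, "hand": 45},
  ],
)

```text
clock: 20.25
eef_pos: [0.5627, -0.0744, 0.0582]
tool_rot: [0.924, 0.383, 0.001, 0.001]
ft_force: [-1.3, 0.6, 6.1]
grip_width: 0.0561
grasp_force: 65.0
```

drive_tool(
  rows=[
    {"dx": 0, "dy": 0, "dz": 0, "wx": 0, "wy": 0, "wz": 0, "hand": 85},
    {"dx": 0, "dy": 0, "dz": 0, "wx": 0, "wy": 0, "wz": 0, "hand": 85},
    {"dx": 0, "dy": 0, "dz": 0, "wx": 0, "wy": 0, "wz": 0, "hand": 85},
    {"dx": 0, "dy": 0, "dz": 0, "wx": 0, "wy": 0, "wz": 0, "hand": 85},
    {"dx": 0, "dy": 0, "dz": 0, "wx": 0, "wy": 0, "wz": 0, "hand": 85},
    {"dx": 0, "dy": 0, "dz": -0.5, "wx": 0, "wy": 0, "wz": 0, "hand": 85},
    {"dx": 0, "dy": 0, "dz": -1.4, "wx": 0, "wy": 0, "wz": 0, "hand": 85},
    {"dx": 0, "dy": 0, "dz": -2.3, "wx": 0, "wy": 0, "wz": 0, "hand": 85},
    {"dx": 0, "dy": 0, "dz": -2.4, "wx": 0, "wy": 0, "wz": 0, "hand": 85},
    {"dx": 0, "dy": 0, "dz": -2.4, "wx": 0, "wy": 0, "wz": 0, "hand": 85},
    {"dx": 0, "dy": 0, "dz": -2.4, "wx": 0, "wy": 0, "wz": 0, "hand": 85},
  ],
)

```text
clock: 21.35
eef_pos: [0.5609, -0.0741, 0.1751]
tool_rot: [0.924, 0.383, -0.001, -0.0]
ft_force: [0.2, -0.7, 0.1]
grip_width: 0.0846
grasp_force: 0.0
```

```bash
python3 go.py .438 -.070 .176 45
```

```text
d [-1.681 -1.797 -0.013] w [-0.01  0.02  0.  ] [0.5609, -0.0741, 0.1751]
```

drive_tool(
  rows=[
    {"dx": -0.56, "dy": -0.6, "dz": 0, "wx": 0, "wy": 0, "wz": 0, "hand": 85},
    {"dx": -1.12, "dy": -1.2, "dz": 0, "wx": 0, "wy": 0, "wz": 0, "hand": 85},
    {"dx": -1.68, "dy": -1.8, "dz": 0, "wx": 0, "wy": 0, "wz": 0, "hand": 85},
    {"dx": -1.68, "dy": -1.8, "dz": 0, "wx": 0, "wy": 0, "wz": 0, "hand": 85},
    {"dx": -1.68, "dy": -1.8, "dz": 0, "wx": 0, "wy": 0, "wz": 0, "hand": 85},
    {"dx": -1.68, "dy": -1.8, "dz": 0, "wx": 0, "wy": 0, "wz": 0, "hand": 85},
    {"dx": -1.68, "dy": -1.8, "dz": 0, "wx": 0, "wy": 0, "wz": 0, "hand": 85},
  ],
)

```text
clock: 22.05
eef_pos: [0.4399, -0.0701, 0.176]
tool_rot: [0.924, 0.383, 0.0, 0.0]
ft_force: [0.2, -0.1, 0.3]
grip_width: 0.0852
grasp_force: 0.0
```

```bash
python3 go.py .438 -.070 .051 45
```

```text
d [-0.025 -0.029  2.5  ] w [0.01 0.   0.  ] [0.4399, -0.0701, 0.176]
```

drive_tool(
  rows=[
    {"dx": -0.02, "dy": -0.02, "dz": 0.7, "wx": 0, "wy": 0, "wz": 0, "hand": 85},
    {"dx": -0.02, "dy": -0.02, "dz": 1.4, "wx": 0, "wy": 0, "wz": 0, "hand": 85},
    {"dx": -0.02, "dy": -0.02, "dz": 2.1, "wx": 0, "wy": 0, "wz": 0, "hand": 85},
    {"dx": -0.02, "dy": -0.02, "dz": 2.5, "wx": 0, "wy": 0, "wz": 0, "hand": 85},
    {"dx": -0.02, "dy": -0.02, "dz": 2.5, "wx": 0, "wy": 0, "wz": 0, "hand": 85},
    {"dx": -0.02, "dy": -0.02, "dz": 2.5, "wx": 0, "wy": 0, "wz": 0, "hand": 85},
    {"dx": -0.02, "dy": -0.02, "dz": 2.5, "wx": 0, "wy": 0, "wz": 0, "hand": 85},
    {"dx": -0.02, "dy": -0.02, "dz": 2.5, "wx": 0, "wy": 0, "wz": 0, "hand": 40},
    {"dx": -0.02, "dy": -0.02, "dz": 2.5, "wx": 0, "wy": 0, "wz": 0, "hand": 40},
    {"dx": -0.02, "dy": -0.02, "dz": 2.5, "wx": 0, "wy": 0, "wz": 0, "hand": 40},
    {"dx": -0.02, "dy": -0.02, "dz": 2.5, "wx": 0, "wy": 0, "wz": 0, "hand": 40},
    {"dx": -0.02, "dy": -0.02, "dz": 2.5, "wx": 0, "wy": 0, "wz": 0, "hand": 40},
    {"dx": -0.02, "dy": -0.02, "dz": 2.5, "wx": 0, "wy": 0, "wz": 0, "hand": 40},
    {"dx": -0.02, "dy": -0.02, "dz": 2.5, "wx": 0, "wy": 0, "wz": 0, "hand": 40},
    {"dx": -0.02, "dy": -0.02, "dz": 2.5, "wx": 0, "wy": 0, "wz": 0, "hand": 40},
  ],
)

```text
clock: 23.55
eef_pos: [0.4384, -0.0703, 0.0528]
tool_rot: [0.924, 0.383, 0.001, 0.001]
ft_force: [-0.8, -0.7, 7.7]
grip_width: 0.0501
grasp_force: 61.1
```

drive_tool(
  rows=[
    {"dx": 0, "dy": 0, "dz": -0.2, "wx": 0, "wy": 0, "wz": 0, "hand": 40},
    {"dx": 0, "dy": 0, "dz": -0.6, "wx": 0, "wy": 0, "wz": 0, "hand": 40},
    {"dx": 0, "dy": 0, "dz": -1.2, "wx": 0, "wy": 0, "wz": 0, "hand": 40},
    {"dx": 0, "dy": 0, "dz": -1.8, "wx": 0, "wy": 0, "wz": 0, "hand": 40},
    {"dx": 0, "dy": 0, "dz": -2.2, "wx": 0, "wy": 0, "wz": 0, "hand": 40},
    {"dx": 0, "dy": 0, "dz": -2.4, "wx": 0, "wy": 0, "wz": 0, "hand": 40},
    {"dx": 0, "dy": 0, "dz": -2.4, "wx": 0, "wy": 0, "wz": 0, "hand": 40},
    {"dx": 0, "dy": 0, "dz": -2.4, "wx": 0, "wy": 0, "wz": 0, "hand": 40},
  ],
)

```text
clock: 24.35
eef_pos: [0.4366, -0.0699, 0.1706]
tool_rot: [0.924, 0.383, -0.001, -0.0]
ft_force: [-0.8, -0.6, -2.0]
grip_width: 0.0501
grasp_force: 62.8
```

```bash
python3 go.py .567 .2445 .174 45
```

```text
d [ 6.289 -2.602 -0.074] w [-0.01  0.01  0.  ] [0.4366, -0.0699, 0.1706]
```

drive_tool(
  rows=[
    {"dx": 0.63, "dy": -0.26, "dz": 0, "wx": 0, "wy": 0, "wz": 0, "hand": 40},
    {"dx": 1.26, "dy": -0.52, "dz": 0, "wx": 0, "wy": 0, "wz": 0, "hand": 40},
    {"dx": 1.89, "dy": -0.78, "dz": 0, "wx": 0, "wy": 0, "wz": 0, "hand": 40},
    {"dx": 2.52, "dy": -1.04, "dz": 0, "wx": 0, "wy": 0, "wz": 0, "hand": 40},
    {"dx": 3.15, "dy": -1.3, "dz": 0, "wx": 0, "wy": 0, "wz": 0, "hand": 40},
    {"dx": 3.78, "dy": -1.56, "dz": 0, "wx": 0, "wy": 0, "wz": 0, "hand": 40},
    {"dx": 4.41, "dy": -1.82, "dz": 0, "wx": 0, "wy": 0, "wz": 0, "hand": 40},
    {"dx": 5.04, "dy": -2.08, "dz": 0, "wx": 0, "wy": 0, "wz": 0, "hand": 40},
    {"dx": 5.67, "dy": -2.34, "dz": 0, "wx": 0, "wy": 0, "wz": 0, "hand": 40},
    {"dx": 6.1, "dy": -2.52, "dz": 0, "wx": 0, "wy": 0, "wz": 0, "hand": 40},
    {"dx": 6.29, "dy": -2.6, "dz": 0, "wx": 0, "wy": 0, "wz": 0, "hand": 40},
    {"dx": 6.29, "dy": -2.6, "dz": 0, "wx": 0, "wy": 0, "wz": 0, "hand": 40},
    {"dx": 6.29, "dy": -2.6, "dz": 0, "wx": 0, "wy": 0, "wz": 0, "hand": 40},
    {"dx": 6.29, "dy": -2.6, "dz": 0, "wx": 0, "wy": 0, "wz": 0, "hand": 40},
    {"dx": 6.29, "dy": -2.6, "dz": 0, "wx": 0, "wy": 0, "wz": 0, "hand": 40},
  ],
)

```text
clock: 25.85
eef_pos: [0.5675, 0.2431, 0.1714]
tool_rot: [0.924, 0.382, -0.0, 0.0]
ft_force: [0.3, -1.6, -1.6]
grip_width: 0.0497
grasp_force: 62.8
```

```bash
python3 go.py .567 .2445 .0528 45
```

```text
d [ 0.014 -0.028  2.371] w [ 0.01  0.01 -0.02] [0.5675, 0.2431, 0.1714]
```

drive_tool(
  rows=[
    {"dx": 0, "dy": -0.02, "dz": 0.5, "wx": 0, "wy": 0, "wz": 0, "hand": 40},
    {"dx": 0, "dy": -0.02, "dz": 1.1, "wx": 0, "wy": 0, "wz": 0, "hand": 40},
    {"dx": 0, "dy": -0.02, "dz": 1.7, "wx": 0, "wy": 0, "wz": 0, "hand": 40},
    {"dx": 0, "dy": -0.02, "dz": 2.1, "wx": 0, "wy": 0, "wz": 0, "hand": 40},
    {"dx": 0, "dy": -0.02, "dz": 2.25, "wx": 0, "wy": 0, "wz": 0, "hand": 40},
    {"dx": 0, "dy": -0.02, "dz": 2.33, "wx": 0, "wy": 0, "wz": 0, "hand": 40},
    {"dx": 0, "dy": -0.02, "dz": 2.38, "wx": 0, "wy": 0, "wz": 0, "hand": 40},
    {"dx": 0, "dy": -0.02, "dz": 2.4, "wx": 0, "wy": 0, "wz": 0, "hand": 40},
    {"dx": 0, "dy": -0.02, "dz": 2.4, "wx": 0, "wy": 0, "wz": 0, "hand": 40},
    {"dx": 0, "dy": -0.02, "dz": 2.4, "wx": 0, "wy": 0, "wz": 0, "hand": 40},
  ],
)

```text
clock: 26.85
eef_pos: [0.5681, 0.2452, 0.0529]
tool_rot: [0.924, 0.383, 0.001, 0.0]
ft_force: [-0.9, -1.0, 5.3]
grip_width: 0.0499
grasp_force: 63.4
```

In contact with the pad; release and rise, then look from clear of the scene.

drive_tool(
  rows=[
    {"dx": 0, "dy": 0, "dz": 0, "wx": 0, "wy": 0, "wz": 0, "hand": 85},
    {"dx": 0, "dy": 0, "dz": 0, "wx": 0, "wy": 0, "wz": 0, "hand": 85},
    {"dx": 0, "dy": 0, "dz": 0, "wx": 0, "wy": 0, "wz": 0, "hand": 85},
    {"dx": 0, "dy": 0, "dz": 0, "wx": 0, "wy": 0, "wz": 0, "hand": 85},
    {"dx": 0, "dy": 0, "dz": 0, "wx": 0, "wy": 0, "wz": 0, "hand": 85},
    {"dx": 0, "dy": 0, "dz": -0.5, "wx": 0, "wy": 0, "wz": 0, "hand": 85},
    {"dx": 0, "dy": 0, "dz": -1.4, "wx": 0, "wy": 0, "wz": 0, "hand": 85},
    {"dx": 0, "dy": 0, "dz": -2.3, "wx": 0, "wy": 0, "wz": 0, "hand": 85},
    {"dx": 0, "dy": 0, "dz": -2.4, "wx": 0, "wy": 0, "wz": 0, "hand": 85},
    {"dx": -4.3, "dy": -1.0, "dz": -2.4, "wx": 0, "wy": 0, "wz": 0, "hand": 85},
    {"dx": -4.3, "dy": -1.0, "dz": -2.4, "wx": 0, "wy": 0, "wz": 0, "hand": 85},
    {"dx": -4.3, "dy": -1.0, "dz": -2.4, "wx": 0, "wy": 0, "wz": 0, "hand": 85},
    {"dx": -4.3, "dy": -1.0, "dz": -2.4, "wx": 0, "wy": 0, "wz": 0, "hand": 85},
    {"dx": -4.3, "dy": -1.0, "dz": -2.4, "wx": 0, "wy": 0, "wz": 0, "hand": 85},
    {"dx": -4.3, "dy": -1.0, "dz": -2.4, "wx": 0, "wy": 0, "wz": 0, "hand": 85},
  ],
)

```text
clock: 28.35
eef_pos: [0.3765, 0.1268, 0.1708]
tool_rot: [0.924, 0.382, -0.001, 0.0]
ft_force: [-0.1, -0.0, 0.2]
grip_width: 0.0852
grasp_force: 0.0
```

```bash
python3 - <<'E'
from h import *
print(rnd(bot.get_obs()['eef_pos']))
a=save('top','t5.png'); save('scene','s5.png')
for n in('tape_roll','solder_reel','white_jar','amber_bottle'):
  for c in('top','scene'):
    print(n,c,[(np.round(r['extent'],1).tolist(),round(r['score'],2)) for r in bot.look_for(c,n)[:1]])
cv2.imwrite('pics/c5.png',cv2.resize(a[130:280,215:455,::-1],(800,500),interpolation=cv2.INTER_CUBIC))
b=cv2.imread('pics/s5.png')
cv2.imwrite('pics/c6.png',cv2.resize(b[110:330,200:440],(654,600),interpolation=cv2.INTER_CUBIC))
E
```

```text
[0.3765, 0.1268, 0.1708]
tape_roll top [([332.1, 236.6, 27.1, 32.3], 0.88)]
tape_roll scene [([282.1, 225.6, 27.8, 35.6], 0.92)]
solder_reel top [([326.6, 166.3, 28.6, 30.2], 0.88)]
solder_reel scene [([340.5, 198.6, 27.8, 33.5], 0.92)]
white_jar top [([422.4, 165.7, 42.7, 37.3], 0.83)]
white_jar scene [([388.2, 249.1, 45.7, 61.1], 0.65)]
amber_bottle top [([247.0, 170.2, 30.6, 31.7], 0.69)]
amber_bottle scene [([306.3, 143.1, 25.8, 50.1], 0.55)]
```

View pics/c5.png

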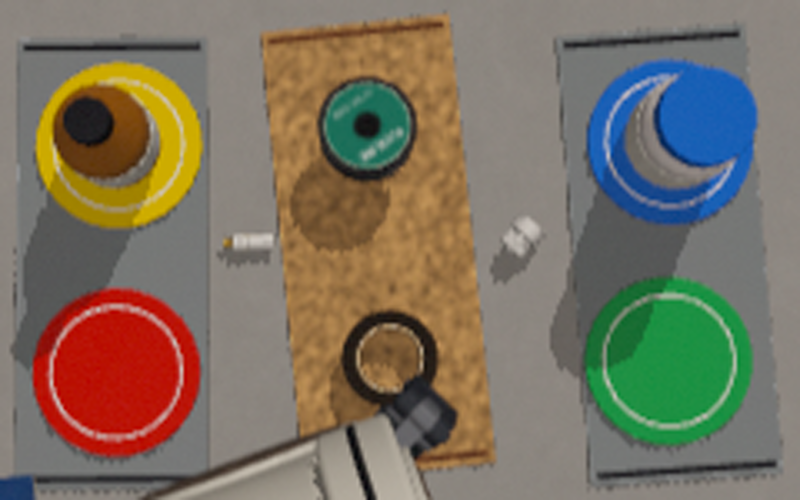

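View pics/c6.png

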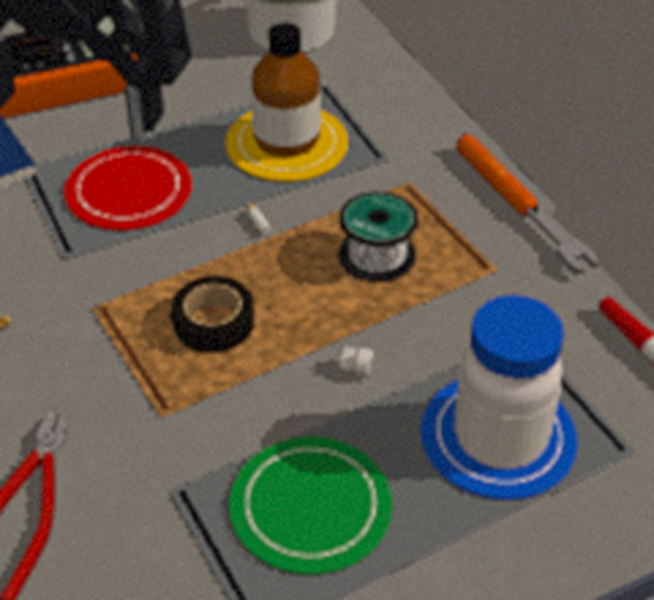

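```bash
python3 - <<'E'
from h import *
for n,u,v,z in(('jar',427.1,164.5,.099),('blue',416.3,172.6,.004),('bottle',241.4,166.3,.104),('yellow',250.7,173.5,.004),('reel',325.1,167.2,.039),('tape',332,237.4,.021),('red',250.1,241.6,.004),('green',415.7,238.3,.004)):
  print(n,rnd(onz('top',u,v,z)))
E
```

```text
jar [0.5615, -0.0744, 0.099]
blue [0.5597, -0.074, 0.004]
bottle [0.5656, 0.2443, 0.104]
yellow [0.5659, 0.244, 0.004]
reel [0.5696, 0.101, 0.039]
tape [0.4398, 0.0914, 0.021]
red [0.4356, 0.2471, 0.004]
green [0.4339, -0.0681, 0.004]
```

```bash
python3 go.py .571 .1015 .12 30;python3 go.py .571 .1015 .021 30
```

```text
d [2.316 3.085 1.018] w [0.   0.01 3.  ] [0.3801, 0.1287, 0.1709]
d [2.317 3.084 2.998] w [0.   0.01 3.  ] [0.3801, 0.1287, 0.1709]
```

drive_tool(
  rows=[
    {"dx": 0.58, "dy": 0.77, "dz": 0, "wx": 0, "wy": 0, "wz": 1, "hand": 85},
    {"dx": 1.16, "dy": 1.54, "dz": 0, "wx": 0, "wy": 0, "wz": 2, "hand": 85},
    {"dx": 1.74, "dy": 2.31, "dz": 0, "wx": 0, "wy": 0, "wz": 3, "hand": 85},
    {"dx": 2.32, "dy": 3.08, "dz": 0, "wx": 0, "wy": 0, "wz": 3, "hand": 85},
    {"dx": 2.32, "dy": 3.08, "dz": 1, "wx": 0, "wy": 0, "wz": 3, "hand": 85},
    {"dx": 2.32, "dy": 3.08, "dz": 1, "wx": 0, "wy": 0, "wz": 3, "hand": 85},
    {"dx": 2.32, "dy": 3.08, "dz": 1, "wx": 0, "wy": 0, "wz": 3, "hand": 85},
    {"dx": 2.32, "dy": 3.08, "dz": 1, "wx": 0, "wy": 0, "wz": 3, "hand": 85},
  ],
)

```text
clock: 29.65
eef_pos: [0.5708, 0.1018, 0.1226]
tool_rot: [0.966, 0.259, 0.001, 0.0]
ft_force: [0.3, -0.1, 0.5]
grip_width: 0.0848
grasp_force: 0.0
```

```bash
python3 go.py .571 .1015 .021 30
```

```text
d [-2.000e-03  6.000e-03  2.032e+00] w [ 0.01 -0.01  0.01] [0.5708, 0.1018, 0.1226]
```

drive_tool(
  rows=[
    {"dx": 0, "dy": 0, "dz": 0.8, "wx": 0, "wy": 0, "wz": 0, "hand": 85},
    {"dx": 0, "dy": 0, "dz": 1.6, "wx": 0, "wy": 0, "wz": 0, "hand": 85},
    {"dx": 0, "dy": 0, "dz": 2.0, "wx": 0, "wy": 0, "wz": 0, "hand": 85},
    {"dx": 0, "dy": 0, "dz": 2.0, "wx": 0, "wy": 0, "wz": 0, "hand": 85},
    {"dx": 0, "dy": 0, "dz": 2.0, "wx": 0, "wy": 0, "wz": 0, "hand": 85},
    {"dx": 0, "dy": 0, "dz": 2.0, "wx": 0, "wy": 0, "wz": 0, "hand": 45},
    {"dx": 0, "dy": 0, "dz": 2.0, "wx": 0, "wy": 0, "wz": 0, "hand": 45},
    {"dx": 0, "dy": 0, "dz": 2.0, "wx": 0, "wy": 0, "wz": 0, "hand": 45},
    {"dx": 0, "dy": 0, "dz": 2.0, "wx": 0, "wy": 0, "wz": 0, "hand": 45},
    {"dx": 0, "dy": 0, "dz": 2.0, "wx": 0, "wy": 0, "wz": 0, "hand": 45},
    {"dx": 0, "dy": 0, "dz": 2.0, "wx": 0, "wy": 0, "wz": 0, "hand": 45},
    {"dx": 0, "dy": 0, "dz": 2.0, "wx": 0, "wy": 0, "wz": 0, "hand": 45},
  ],
)

```text
clock: 30.85
eef_pos: [0.5725, 0.1019, 0.0241]
tool_rot: [0.966, 0.259, 0.002, 0.0]
ft_force: [-1.4, 0.1, 6.8]
grip_width: 0.0541
grasp_force: 63.8
```

drive_tool(
  rows=[
    {"dx": 0, "dy": 0, "dz": -0.4, "wx": 0, "wy": 0, "wz": 0, "hand": 45},
    {"dx": 0, "dy": 0, "dz": -1.0, "wx": 0, "wy": 0, "wz": 0, "hand": 45},
    {"dx": 0, "dy": 0, "dz": -2.0, "wx": 0, "wy": 0, "wz": 0, "hand": 45},
    {"dx": 0, "dy": 0, "dz": -2.0, "wx": 0, "wy": 0, "wz": 0, "hand": 45},
    {"dx": 0, "dy": 0, "dz": -2.0, "wx": 0, "wy": 0, "wz": 0, "hand": 45},
    {"dx": 0, "dy": 0, "dz": -2.0, "wx": 0, "wy": 0, "wz": 0, "hand": 45},
  ],
)

```text
clock: 31.45
eef_pos: [0.5696, 0.1013, 0.1204]
tool_rot: [0.966, 0.259, -0.001, 0.0]
ft_force: [-1.1, -0.5, -2.9]
grip_width: 0.0541
grasp_force: 64.2
```

```bash
python3 go.py .4355 -.068 .12 30
```

```text
d [-4.015  1.592  0.015] w [-0.    0.02  0.  ] [0.5696, 0.1013, 0.1204]
```

drive_tool(
  rows=[
    {"dx": -0.8, "dy": 0.32, "dz": 0, "wx": 0, "wy": 0, "wz": 0, "hand": 45},
    {"dx": -1.6, "dy": 0.64, "dz": 0, "wx": 0, "wy": 0, "wz": 0, "hand": 45},
    {"dx": -2.4, "dy": 0.96, "dz": 0, "wx": 0, "wy": 0, "wz": 0, "hand": 45},
    {"dx": -3.2, "dy": 1.28, "dz": 0, "wx": 0, "wy": 0, "wz": 0, "hand": 45},
    {"dx": -4.02, "dy": 1.59, "dz": 0, "wx": 0, "wy": 0, "wz": 0, "hand": 45},
    {"dx": -4.02, "dy": 1.59, "dz": 0, "wx": 0, "wy": 0, "wz": 0, "hand": 45},
    {"dx": -4.02, "dy": 1.59, "dz": 0, "wx": 0, "wy": 0, "wz": 0, "hand": 45},
    {"dx": -4.02, "dy": 1.59, "dz": 0, "wx": 0, "wy": 0, "wz": 0, "hand": 45},
    {"dx": -4.02, "dy": 1.59, "dz": 0, "wx": 0, "wy": 0, "wz": 0, "hand": 45},
  ],
)

```text
clock: 32.35
eef_pos: [0.4368, -0.0671, 0.1209]
tool_rot: [0.966, 0.26, -0.0, 0.0]
ft_force: [-0.6, 0.4, -2.8]
grip_width: 0.0543
grasp_force: 64.2
```

```bash
python3 go.py .4355 -.068 .026 30
```

```text
d [-0.031  0.002  1.898] w [0.   0.01 0.02] [0.4368, -0.0671, 0.1209]
```

drive_tool(
  rows=[
    {"dx": -0.02, "dy": 0, "dz": 0.7, "wx": 0, "wy": 0, "wz": 0, "hand": 45},
    {"dx": -0.02, "dy": 0, "dz": 1.4, "wx": 0, "wy": 0, "wz": 0, "hand": 45},
    {"dx": -0.02, "dy": 0, "dz": 1.75, "wx": 0, "wy": 0, "wz": 0, "hand": 45},
    {"dx": -0.02, "dy": 0, "dz": 1.86, "wx": 0, "wy": 0, "wz": 0, "hand": 45},
    {"dx": -0.02, "dy": 0, "dz": 1.92, "wx": 0, "wy": 0, "wz": 0, "hand": 45},
    {"dx": -0.02, "dy": 0, "dz": 1.92, "wx": 0, "wy": 0, "wz": 0, "hand": 45},
    {"dx": -0.02, "dy": 0, "dz": 1.92, "wx": 0, "wy": 0, "wz": 0, "hand": 45},
  ],
)

```text
clock: 33.05
eef_pos: [0.4335, -0.0671, 0.0279]
tool_rot: [0.966, 0.26, -0.002, -0.001]
ft_force: [-14.8, 2.4, 30.6]
grip_width: 0.0542
grasp_force: 67.5
```

drive_tool(
  rows=[
    {"dx": 0, "dy": 0, "dz": -0.04, "wx": 0, "wy": 0, "wz": 0, "hand": 45},
    {"dx": 0, "dy": 0, "dz": -0.04, "wx": 0, "wy": 0, "wz": 0, "hand": 45},
  ],
)

```text
clock: 33.25
eef_pos: [0.437, -0.0679, 0.0282]
tool_rot: [0.966, 0.26, 0.001, 0.001]
ft_force: [0.9, 0.2, -2.1]
grip_width: 0.0539
grasp_force: 64.2
```

drive_tool(
  rows=[
    {"dx": 0, "dy": 0, "dz": 0.02, "wx": 0, "wy": 0, "wz": 0, "hand": 45},
    {"dx": 0, "dy": 0, "dz": 0.02, "wx": 0, "wy": 0, "wz": 0, "hand": 85},
    {"dx": 0, "dy": 0, "dz": 0.02, "wx": 0, "wy": 0, "wz": 0, "hand": 85},
    {"dx": 0, "dy": 0, "dz": 0.02, "wx": 0, "wy": 0, "wz": 0, "hand": 85},
    {"dx": 0, "dy": 0, "dz": 0.02, "wx": 0, "wy": 0, "wz": 0, "hand": 85},
    {"dx": 0, "dy": 0, "dz": 0.02, "wx": 0, "wy": 0, "wz": 0, "hand": 85},
    {"dx": 0, "dy": 0, "dz": -0.5, "wx": 0, "wy": 0, "wz": 0, "hand": 85},
    {"dx": 0, "dy": 0, "dz": -1.4, "wx": 0, "wy": 0, "wz": 0, "hand": 85},
    {"dx": 0, "dy": 0, "dz": -2.0, "wx": 0, "wy": 0, "wz": 0, "hand": 85},
    {"dx": 0, "dy": 0, "dz": -2.0, "wx": 0, "wy": 0, "wz": 0, "hand": 85},
    {"dx": 0, "dy": 0, "dz": -2.0, "wx": 0, "wy": 0, "wz": 0, "hand": 85},
  ],
)

```text
clock: 34.35
eef_pos: [0.4359, -0.0685, 0.1278]
tool_rot: [0.966, 0.259, 0.001, 0.001]
ft_force: [-0.8, 0.1, -0.4]
grip_width: 0.0847
grasp_force: 0.0
```

```bash
python3 go.py .441 .092 .125 45
```

```text
d [ 1.693 -2.728  0.053] w [ 0.02 -0.01 -3.  ] [0.4359, -0.0685, 0.1278]
```

drive_tool(
  rows=[
    {"dx": 0.42, "dy": -0.68, "dz": 0, "wx": 0, "wy": 0, "wz": -1, "hand": 85},
    {"dx": 0.84, "dy": -1.36, "dz": 0, "wx": 0, "wy": 0, "wz": -2, "hand": 85},
    {"dx": 1.26, "dy": -2.04, "dz": 0, "wx": 0, "wy": 0, "wz": -3, "hand": 85},
    {"dx": 1.7, "dy": -2.73, "dz": 0, "wx": 0, "wy": 0, "wz": -3, "hand": 85},
    {"dx": 1.7, "dy": -2.73, "dz": 0, "wx": 0, "wy": 0, "wz": -3, "hand": 85},
    {"dx": 1.7, "dy": -2.73, "dz": 0, "wx": 0, "wy": 0, "wz": -3, "hand": 85},
    {"dx": 1.7, "dy": -2.73, "dz": 0, "wx": 0, "wy": 0, "wz": -3, "hand": 85},
    {"dx": 1.7, "dy": -2.73, "dz": 0, "wx": 0, "wy": 0, "wz": -3, "hand": 85},
  ],
)

```text
clock: 35.15
eef_pos: [0.4403, 0.0911, 0.1266]
tool_rot: [0.924, 0.382, -0.001, 0.0]
ft_force: [-0.3, 0.1, -0.0]
grip_width: 0.0852
grasp_force: 0.0
```

```bash
python3 go.py .441 .092 .017 45
```

```text
d [ 0.026 -0.003  2.192] w [-0.    0.02 -0.02] [0.4403, 0.0911, 0.1266]
```

drive_tool(
  rows=[
    {"dx": 0.02, "dy": 0, "dz": 0.9, "wx": 0, "wy": 0, "wz": 0, "hand": 85},
    {"dx": 0.02, "dy": 0, "dz": 1.7, "wx": 0, "wy": 0, "wz": 0, "hand": 85},
    {"dx": 0.02, "dy": 0, "dz": 2.1, "wx": 0, "wy": 0, "wz": 0, "hand": 85},
    {"dx": 0.02, "dy": 0, "dz": 2.17, "wx": 0, "wy": 0, "wz": 0, "hand": 85},
    {"dx": 0.02, "dy": 0, "dz": 2.17, "wx": 0, "wy": 0, "wz": 0, "hand": 85},
    {"dx": 0.02, "dy": 0, "dz": 2.17, "wx": 0, "wy": 0, "wz": 0, "hand": 85},
    {"dx": 0.02, "dy": 0, "dz": 2.17, "wx": 0, "wy": 0, "wz": 0, "hand": 45},
    {"dx": 0.02, "dy": 0, "dz": 2.17, "wx": 0, "wy": 0, "wz": 0, "hand": 45},
    {"dx": 0.02, "dy": 0, "dz": 2.17, "wx": 0, "wy": 0, "wz": 0, "hand": 45},
    {"dx": 0.02, "dy": 0, "dz": 2.17, "wx": 0, "wy": 0, "wz": 0, "hand": 45},
    {"dx": 0.02, "dy": 0, "dz": 2.17, "wx": 0, "wy": 0, "wz": 0, "hand": 45},
    {"dx": 0.02, "dy": 0, "dz": 2.17, "wx": 0, "wy": 0, "wz": 0, "hand": 45},
    {"dx": 0.02, "dy": 0, "dz": 2.17, "wx": 0, "wy": 0, "wz": 0, "hand": 45},
  ],
)

```text
clock: 36.45
eef_pos: [0.4424, 0.0932, 0.0204]
tool_rot: [0.924, 0.383, 0.001, 0.001]
ft_force: [-2.3, -0.2, 9.4]
grip_width: 0.0514
grasp_force: 60.8
```

drive_tool(
  rows=[
    {"dx": 0, "dy": 0, "dz": -0.4, "wx": 0, "wy": 0, "wz": 0, "hand": 45},
    {"dx": 0, "dy": 0, "dz": -1.2, "wx": 0, "wy": 0, "wz": 0, "hand": 45},
    {"dx": 0, "dy": 0, "dz": -2.0, "wx": 0, "wy": 0, "wz": 0, "hand": 45},
    {"dx": 0, "dy": 0, "dz": -2.2, "wx": 0, "wy": 0, "wz": 0, "hand": 45},
    {"dx": 0, "dy": 0, "dz": -2.2, "wx": 0, "wy": 0, "wz": 0, "hand": 45},
    {"dx": 0, "dy": 0, "dz": -2.2, "wx": 0, "wy": 0, "wz": 0, "hand": 45},
  ],
)

```text
clock: 37.05
eef_pos: [0.4408, 0.0929, 0.1279]
tool_rot: [0.924, 0.383, -0.001, 0.0]
ft_force: [0.2, -0.4, -1.3]
grip_width: 0.0515
grasp_force: 63.0
```

```bash
python3 go.py .437 .2475 .127 45
```

```text
d [ 2.133 -2.239  0.017] w [-0.    0.01  0.  ] [0.4408, 0.0929, 0.1279]
```

drive_tool(
  rows=[
    {"dx": 0.55, "dy": -0.56, "dz": 0, "wx": 0, "wy": 0, "wz": 0, "hand": 45},
    {"dx": 1.1, "dy": -1.12, "dz": 0, "wx": 0, "wy": 0, "wz": 0, "hand": 45},
    {"dx": 1.6, "dy": -1.68, "dz": 0, "wx": 0, "wy": 0, "wz": 0, "hand": 45},
    {"dx": 2.13, "dy": -2.24, "dz": 0, "wx": 0, "wy": 0, "wz": 0, "hand": 45},
    {"dx": 2.13, "dy": -2.24, "dz": 0, "wx": 0, "wy": 0, "wz": 0, "hand": 45},
    {"dx": 2.13, "dy": -2.24, "dz": 0, "wx": 0, "wy": 0, "wz": 0, "hand": 45},
    {"dx": 2.13, "dy": -2.24, "dz": 0.8, "wx": 0, "wy": 0, "wz": 0, "hand": 45},
    {"dx": 2.13, "dy": -2.24, "dz": 1.5, "wx": 0, "wy": 0, "wz": 0, "hand": 45},
    {"dx": 2.13, "dy": -2.24, "dz": 1.9, "wx": 0, "wy": 0, "wz": 0, "hand": 45},
    {"dx": 2.13, "dy": -2.24, "dz": 2.05, "wx": 0, "wy": 0, "wz": 0, "hand": 45},
    {"dx": 2.13, "dy": -2.24, "dz": 2.09, "wx": 0, "wy": 0, "wz": 0, "hand": 45},
    {"dx": 2.13, "dy": -2.24, "dz": 2.09, "wx": 0, "wy": 0, "wz": 0, "hand": 45},
    {"dx": 2.13, "dy": -2.24, "dz": 2.09, "wx": 0, "wy": 0, "wz": 0, "hand": 45},
  ],
)

```text
clock: 38.35
eef_pos: [0.4368, 0.2458, 0.0245]
tool_rot: [0.924, 0.382, -0.001, 0.001]
ft_force: [-2.4, -1.5, 4.5]
grip_width: 0.0512
grasp_force: 63.5
```

Contact; release, retreat and check.

drive_tool(
  rows=[
    {"dx": 0, "dy": 0, "dz": 0, "wx": 0, "wy": 0, "wz": 0, "hand": 85},
    {"dx": 0, "dy": 0, "dz": 0, "wx": 0, "wy": 0, "wz": 0, "hand": 85},
    {"dx": 0, "dy": 0, "dz": 0, "wx": 0, "wy": 0, "wz": 0, "hand": 85},
    {"dx": 0, "dy": 0, "dz": 0, "wx": 0, "wy": 0, "wz": 0, "hand": 85},
    {"dx": 0, "dy": 0, "dz": 0, "wx": 0, "wy": 0, "wz": 0, "hand": 85},
    {"dx": 0, "dy": 0, "dz": -0.5, "wx": 0, "wy": 0, "wz": 0, "hand": 85},
    {"dx": 0, "dy": 0, "dz": -1.4, "wx": 0, "wy": 0, "wz": 0, "hand": 85},
    {"dx": 0, "dy": 0, "dz": -2.3, "wx": 0, "wy": 0, "wz": 0, "hand": 85},
    {"dx": 0, "dy": 0, "dz": -2.8, "wx": 0, "wy": 0, "wz": 0, "hand": 85},
    {"dx": -2.8, "dy": 0.8, "dz": -2.8, "wx": 0, "wy": 0, "wz": 0, "hand": 85},
    {"dx": -2.8, "dy": 0.8, "dz": -2.8, "wx": 0, "wy": 0, "wz": 0, "hand": 85},
    {"dx": -2.8, "dy": 0.8, "dz": -2.8, "wx": 0, "wy": 0, "wz": 0, "hand": 85},
    {"dx": -2.8, "dy": 0.8, "dz": -2.8, "wx": 0, "wy": 0, "wz": 0, "hand": 85},
    {"dx": -2.8, "dy": 0.8, "dz": -2.8, "wx": 0, "wy": 0, "wz": 0, "hand": 85},
    {"dx": -2.8, "dy": 0.8, "dz": -2.8, "wx": 0, "wy": 0, "wz": 0, "hand": 85},
  ],
)

```text
clock: 39.85
eef_pos: [0.368, 0.121, 0.1646]
tool_rot: [0.924, 0.383, 0.001, 0.0]
ft_force: [0.3, -0.0, -0.0]
grip_width: 0.0852
grasp_force: 0.0
```

```bash
python3 - <<'E'
from h import *
a=save('top','t7.png'); b=save('scene','s7.png')
cv2.imwrite('pics/c7.png',cv2.resize(a[130:280,215:455,::-1],(800,500),interpolation=cv2.INTER_CUBIC))
cv2.imwrite('pics/c8.png',cv2.resize(b[110:330,200:440,::-1],(654,600),interpolation=cv2.INTER_CUBIC))
E
```

```text
(no output)
```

View pics/c7.png

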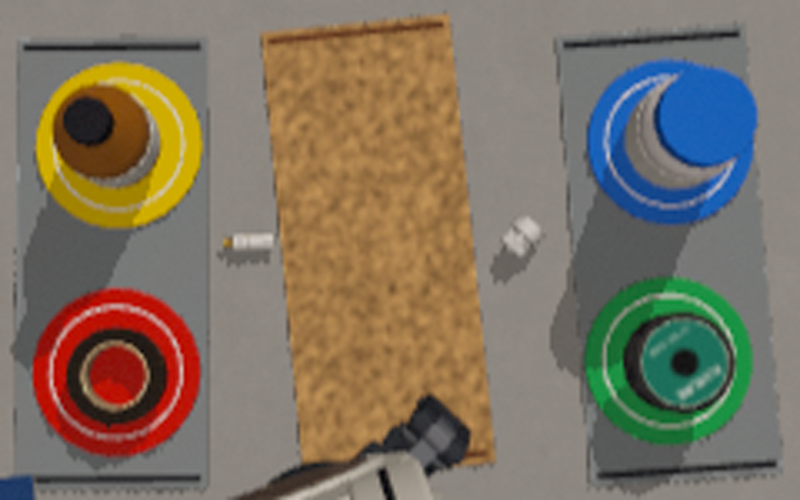

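View pics/c8.png

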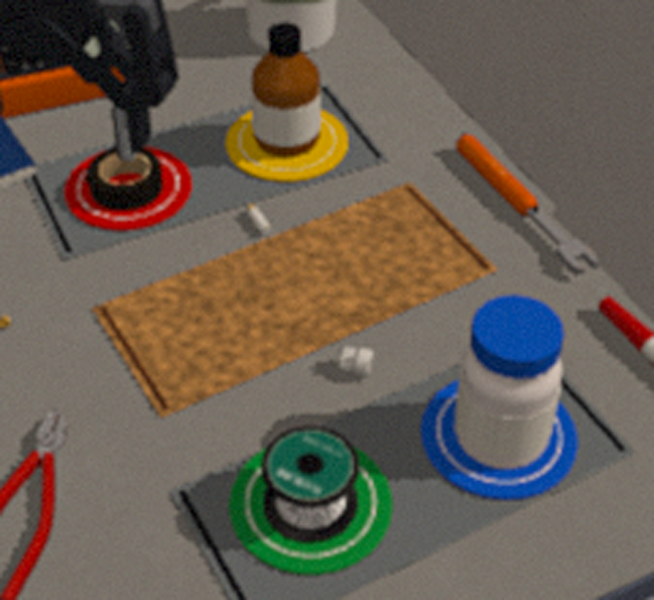

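All four are centred within about 2–3 mm on their pads (tape ring at crop pixel (116,375), red pad (117,372); reel hole (684,361), green pad (669,361), with the offset mostly parallax). The gripper is clear of everything.

```bash
python3 -c "
from workcell import bot
print(bot.job_done())"
```

```text
the job is handed in; nothing more can be done
None
```

The job is handed in at about 40 s on the clock, with the white jar on the blue pad, the amber bottle on yellow, the solder reel on green and the tape roll on red, each within about 3 mm of centre in the last camera check; `bot.job_done()` returned no verdict.

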